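Load the welding jig: foot plate, tube, clamp

TASK

Load the welding jig for the next post foot. Slide the loose foot plate flat along the jig's bed, in under the tube stop, until it is fully home against the end stop; stand the 100 mm square tube upright on it, squarely in the fork of the tube stop and up against its back; then bring the toggle clamp's handle over to fully upright so that its pad holds the tube down, let go, and leave the other things on the bench where they are.

Things in the scene. Friction and masses are not known exactly. Their poses are not given: they have to be found in the camera images.
- jig: The welding jig, fixed to the bench: aluminium bed plate 150 mm (x) by 270 mm (y, from -85 to +185), 12 mm thick, with guide strips, a grey riser, a steel fork (tube stop) and a toggle clamp on the riser. Origin on the bench, right below the axis of the tube's place; +y runs towards the clamp, z up. All positions below in mm in this frame.
- seat (a point): Point on the bed surface (0, 0, 12), axes as the jig's. Plate home: its centre here, length along y, underside on the bed. Tube home: its axis above this point, lower end on the plate at z = 20, upper end at z = 120, faces square to x and y.
- guides (a point): Mouth of the two low steel guide strips on the bed (0, -11, 12): 7 mm high; they narrow from about x = +-44 here to x = +-34, then run straight, inner faces at x = +-34, from y = 15 to 63. The plate slides in between them along +y.
- end_stop (a point): Where the plate's leading end stops: the riser's front face at the bed (0, 65, 16). The riser is 80 mm wide and rises to z = 115.
- tube_stop (a point): Middle of the fork's back face (0, 25, 57), which the tube's face must touch. The fork juts out over the bed at z = 46 to 68, so its underside is 34 mm above the bed; its cheeks have inner faces at x = +-27 for y = 9 to 25 and flare outwards down to about y = -4.
- plate: Foot plate: flat steel 65 (x) by 130 (y) by 8 mm, 0.5 kg, a dark bolt-hole mark 48 mm either side of its middle; lies flat on the bench left or right of the jig. Origin at the centre of its underside. Either end may go first. Gripped across the 65 mm, 20 to 35 mm behind its middle, fingers and gripper clear guides and fork.
- tube: Steel square tube 50 by 50 mm, 3 mm wall, 100 mm tall, open ends, 0.45 kg, standing on the bench on the other side of the jig from the plate. Origin at the centre of its lower end, z along it, x and y square to its faces; all sides and both ends are alike. Gripped across jig x by its top 40 mm, the fingers stay above the fork.
- clamp_arm: Clamp arm with sprung round pad (60 mm disc, rubber face); origin on its hinge at (0, 100, 155). A toggle link joins it to the handle: handle 0, 0.1, 0.2, 0.6, 1.0, 1.25 rad puts the arm at 0, 0.02, 0.07, 0.46, 1.0, 1.59 rad. Open it stands upright, reaching z = 290 over y = 45 to 140; closed it lies level along -y, pad on the tube, its spring (4 N/mm) pressed in by 3 mm, about 11 N.
- clamp_handle (a joint): Angle of the clamp's handle (rad): 0 = fully closed, handle upright, at its stop just past dead centre; 1.25 = fully open, leaning 72 degrees towards jig +y. Turns about jig x. It stays put open and closed; in mid-swing the arm's weight tends to close it. The pad meets the tube at 0.13; from there to past 0.03 its spring pushes back (under 5 N at the grip): let go before, it may reopen a little.
- handle_grip (a point): Point on the clamp handle's black grip, 100 mm from the handle's pivot, where to hold it. The grip is 20 mm wide (jig x), 22 mm deep, 85 mm long and ends 22 mm beyond this point. Pinched lightly across jig x by a gripper that points down, it can turn between the fingers.
- handle_pivot (a point): Centre of the handle's hinge, fixed on the jig at (0, 152, 155); the handle swings about the jig's x direction through it, in the jig's y-z plane.
- sample: A finished post foot (a tube welded on a foot plate, 108 mm tall), at the far side. Leave alone.
- offcut: A short offcut of the same square tube, only 60 mm tall, standing. Not to be used; leave alone.
- hammer: Club hammer with wooden handle, lying, 250 mm long. Leave alone.
- camera: Black photo camera, standing on a sheet of paper at the far side, 97 mm high. Leave alone.
- square: Steel try square, lying flat near the robot. Leave alone.
- bin: Small blue plastic bin with bolts, 120 by 110 mm, 50 mm high, near the robot. Leave alone.
- magnet: Grey triangular welding magnet, lying flat, 16 mm thick. Leave alone.
Things that resemble listed ones, but are neither listed nor needed, are in the scene too. Leave any red look-alike of the plate alone. Leave any pink look-alike of the tube alone.

How it is judged:
By the outcome, as a careful person would: the job done as asked, in the order asked, and still so for the second after the job is handed in, with the robot touching nothing.
It also fails if it takes over 72 s, if anything falls off the work surface, if the arm or the gripper's body presses on something with over 40 N, if the wrist force passes 120 N, or if a joint passes its speed limit or range.

ROBOT

A 6-joint arm with a two-finger parallel gripper is mounted at the origin on the work surface. World frame = base frame: x ahead of the robot, y to its left, z up, the work surface at z = 0. Lengths are in m, angles in rad, forces in N, time in s.
With the tool pointing down it reaches from about 0.325 to 0.875 m from the base axis. Payload 4.4 kg.
Tool frame: the origin (TCP) lies midway between the tips of the shut fingers; the grasp point (between the pads) lies 19 mm behind it; z points along the fingers, y is the line along which they close (so a half turn about z gives the same grasp; the last joint's range is limited). The gripper opens to 85 mm and grips with 20 to 120 N. Pads are 22 mm wide; open, the fingers measure 114 mm over their backs; the gripper's body (76 mm by 85 mm) begins 54 mm behind the grasp point. The pads swing forward as they close: fully open they stand 13 mm farther back than shut.
Start: joints at [-1.351, 0.207, 1.542, -0, 1.393, -0.15], TCP at [0.208, -0.536, 0.231] pointing down, gripper open.
Joint ranges: [-2.73, 2.73], [-0.86, 2.22], [0.23, 2.46], [-1.11, 4.25], [0.08, 2.63], [-2.82, 2.82]. Speed limits (rad/s): [2.79, 2.79, 3.14, 3.14, 3.14, 3.14].

INTERFACE

Orientations are given as a unit quaternion [w, x, y, z].
In Python, from cell import r, viewer gives the robot as it stands. The module is installed in compiled form; this text tells all that it offers.
- The arm moves only by the tool step_arm, never from a script. Its argument "plan" is a list that holds one entry, the list of rows, each a list of 7 numbers: the turn, a rotation vector about the tool's x, y, z normalised to -1 to 1, where 1 is 90 degrees, then the shift along the tool's x, y, z normalised to -1 to 1, where 1 is 0.2 m, then the opening, from 0 (shut) to 1 (fully open). A call has 1 to 5 rows; each row is the pose to reach, as a shift and turn from the pose commanded when the call began, along the tool's axes at that moment; what a row does not reach only later rows make up. A row lasts 1/12 s, in which the tool goes at most 41.7 mm and 7.16 degrees, less where a joint would pass 70% of its speed; a pose out of reach is approached as far as the arm can. A call with a number of a shift or a turn outside -1 to 1 is refused whole. A call with a gripper value outside its range is refused whole. The fingers move at their own pace and stop on an object; "force" is the grip in N (left out, the last holds). Time passes only in rows, so rows that repeat a pose let the fingers close. It gives the time, the measured TCP pose, the force, the opening and the grip force at its end, in the units of the state.
- r.observe(): the state, without advancing time (a new reading comes with each control period).
- viewer.camera(name): name is "side" or "top"; returns the picture (480x640x3 uint8, blue, green, red); there is no depth.
- viewer.camera_model(name): a dict with "camera_matrix" (3x3 intrinsics, pixels), "eye" and "attitude" of the camera in the world. Camera axes: x right, y down, z forward; pixel columns grow to the right and rows downward; lengths in m; the calibration is good to about 2 mm. A picture is of the moment at which its call begins. camera_model takes no time and is no camera call.
- r.sign_off(): hands the job in; it is judged then, once.
The state is a dict: "time": time; "q": joint angles; "qd": joint speeds; "joint_torque": joint torques, N m; "tool_pos": TCP position; "tool_rot": TCP orientation; "contact_force": force on the tool from outside, world axes, zero at the start; "torque": the same for the moment, N m; "opening": finger opening in m; "grip_force": force on a finger pad.
Only numpy, scipy, OpenCV 4.12 (cv2) and the standard library are available. Lean on these libraries where they do the work, as an engineer would, in place of code of your own. Each camera call takes 0.05 s, during which the arm holds its last target. There are 200 camera calls.

## Working session

There is one attempt and no reset: what is moved stays moved. The work goes in short steps, Python scripts to look and compute and a tool call to move; the robot and the scene stay as the last step left them, time stands still between calls to the robot, and variables do not carry over. Pictures are saved under pics/ and viewed, at most 10 in all, crops included, and the job is handed in when it is done.

Besides the shell and the picture viewer there is one more tool, called after ">>>" as name(argument=value, ...) on one line, values as JSON. step_arm: Moves the arm, as the interface text tells. Scaled input: -1 to 1 covers 0.2 m each way for a shift and 90 degrees each way for a turn. Its arguments: {"type":"object","properties":{"plan":{"type":"array"},"force":{"type":"number"}},"required":["plan"]}

```bash
mkdir -p pics; ls; python3 - <<'E'
from cell import r, viewer
import cv2
s=r.observe(); print(s)
for n in("side","top"):
    cv2.imwrite(f"pics/{n}0.png",viewer.camera(n)); print(n,viewer.camera_model(n))
E
```

```text
pics
{'time': 0.0, 'q': array([-1.35152135e+00,  2.07477687e-01,  1.54299931e+00,  8.55608863e-06,
        1.39351563e+00, -1.50495871e-01]), 'qd': array([-6.29073739e-05,  2.84045278e-04,  6.54494660e-04,  1.54739456e-03,
       -1.98562629e-03, -2.90542297e-04]), 'joint_torque': array([-1.57215920e-03, -3.83035433e+01, -2.91599858e+01, -3.72422637e-04,
        1.05099339e-02,  3.18393546e-06]), 'tool_pos': array([ 0.20762753, -0.53536335,  0.23007152]), 'tool_rot': array([-1.19942253e-03,  9.82956752e-01,  1.83833031e-01, -3.70512938e-05]), 'contact_force': array([-0.93564119,  0.18404814,  0.12014149]), 'torque': array([0.02686373, 0.00347495, 0.02513539]), 'grip_force': 0.0, 'opening': 0.08547148130731658}
side {'camera_matrix': array([[434.87600061,   0.        , 316.81778574],
       [  0.        , 434.87600061, 239.83139318],
       [  0.        ,   0.        ,   1.        ]]), 'eye': array([ 0.1770574 , -0.94905413,  1.06660861]), 'attitude': array([-0.41699135,  0.89145115, -0.16235303,  0.07123588])}
top {'camera_matrix': array([[487.838274  ,   0.        , 319.81758268],
       [  0.        , 487.838274  , 235.00216566],
       [  0.        ,   0.        ,   1.        ]]), 'eye': array([0.50139449, 0.06897029, 1.35279139]), 'attitude': array([-0.00351915,  0.70786271, -0.70609903,  0.01849765])}
```

View pics/top0.png

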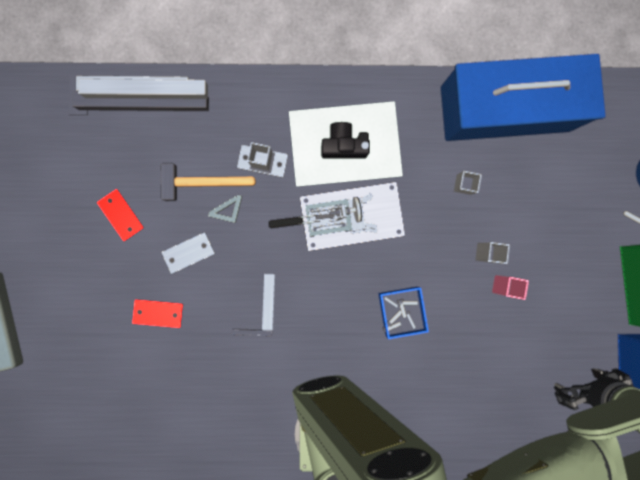

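View pics/side0.png

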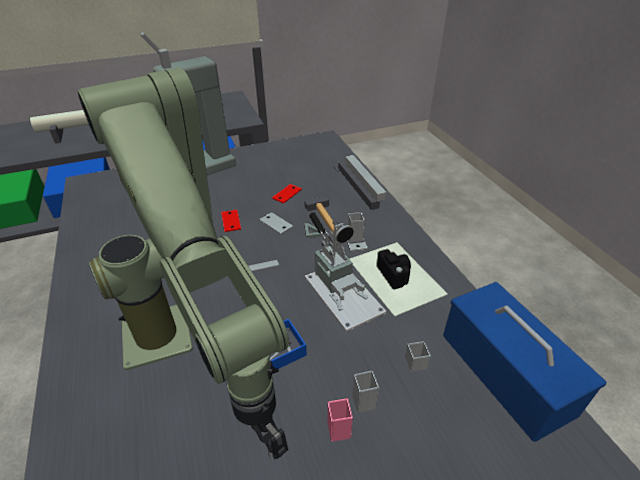

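```bash
cat > h.py <<'E'
import numpy as np,cv2
from scipy.spatial.transform import Rotation as R
from cell import r, viewer
def quat(q): return R.from_quat([q[1],q[2],q[3],q[0]])
class Cam:
    def __init__(s,n):
        m=viewer.camera_model(n); s.K=m["camera_matrix"]; s.e=m["eye"]; s.R=quat(m["attitude"]).as_matrix()
    def proj(s,P):
        c=(np.atleast_2d(P)-s.e)@s.R; p=c@s.K.T; return p[:,:2]/p[:,2:]
    def ray(s,uv):
        uv=np.atleast_2d(uv); return np.c_[uv,np.ones(len(uv))]@np.linalg.inv(s.K).T@s.R.T
    def at(s,uv,z):
        d=s.ray(uv); return s.e+d*((z-s.e[2])/d[:,2])[:,None]
def tri(obs):
    A=np.zeros((3,3));b=np.zeros(3)
    for c,uv in obs:
        d=c.ray(uv)[0]; d/=np.linalg.norm(d); M=np.eye(3)-np.outer(d,d); A+=M;b+=M@c.e
    return np.linalg.solve(A,b)
top=Cam("top");side=Cam("side")
E
python3 - <<'E'
from h import *
for n,c,box,thr in(("top",top,(155,225,225,280),110),("side",side,(252,205,300,240),110),("top",top,(290,175,415,260),135)):
    im=cv2.imread(f"pics/{n}0.png"); x0,y0,x1,y1=box
    g=cv2.cvtColor(im,cv2.COLOR_BGR2GRAY)[y0:y1,x0:x1]; print(n,np.percentile(g,[5,25,50,75,95]))
    g=cv2.resize(g,None,fx=4,fy=4,interpolation=cv2.INTER_CUBIC)
    t,m=cv2.threshold(g,0,255,cv2.THRESH_OTSU)
    cs,_=cv2.findContours(m,cv2.RETR_EXTERNAL,cv2.CHAIN_APPROX_NONE); k=max(cs,key=cv2.contourArea)
    ap=cv2.approxPolyDP(cv2.convexHull(k),12,True)[:,0]
    rr=cv2.boxPoints(cv2.minAreaRect(k))
    f=lambda p:(p+.5)/4-.5+[x0,y0]
    print(t,f(ap).round(1).tolist(),f(rr).round(1).tolist())
def crop(n,b,k):
    im=cv2.imread(f"pics/{n}0.png")[b[1]:b[3],b[0]:b[2]]; return cv2.resize(im,None,fx=k,fy=k,interpolation=cv2.INTER_CUBIC)
C=np.zeros((600,800,3),np.uint8)
def put(a,x,y): C[y:y+a.shape[0],x:x+a.shape[1]]=a
put(crop("top",(260,175,415,260),4),0,0)      #620x340
put(crop("top",(450,160,540,310),1.6 if 0 else 2),620,0)
put(crop("top",(470,235,520,270),5),0,345)   #250x175
put(crop("side",(345,360,390,420),4),260,345) #180x240
put(crop("side",(300,195,390,330),1 if 0 else 2),450,330)
cv2.imwrite("pics/m1.png",C)
cv2.imwrite("pics/m2.png",crop("side",(290,195,390,330),4.4))
E
```

```text
top [106. 108. 109. 189. 211.]
156.0 [[204.1, 232.6], [213.6, 253.1], [170.4, 272.6], [161.4, 251.4]] [[160.4, 251.6], [204.3, 231.2], [214.7, 253.6], [170.7, 273.9]]
side [ 79.  82.  83.  85. 165.]
121.0 [[259.4, 218.1], [271.6, 212.1], [292.1, 225.4], [279.9, 232.9]] [[258.8, 219.0], [266.2, 207.7], [292.4, 224.9], [285.0, 236.2]]
top [108. 110. 167. 227. 240.]
165.0 [[395.9, 182.6], [403.6, 234.9], [307.9, 249.9], [300.6, 196.4]] [[298.9, 196.2], [396.3, 181.0], [404.8, 235.6], [307.4, 250.8]]
```

View pics/m1.png

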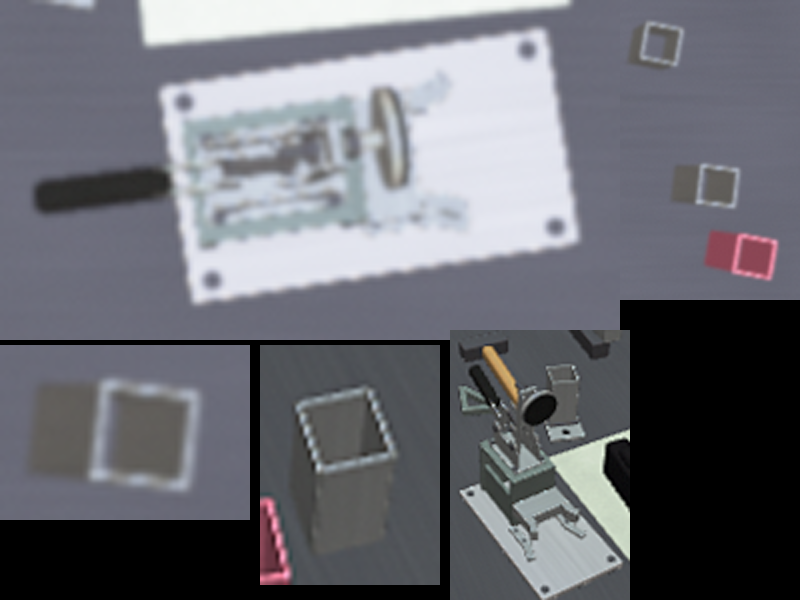

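View pics/m2.png

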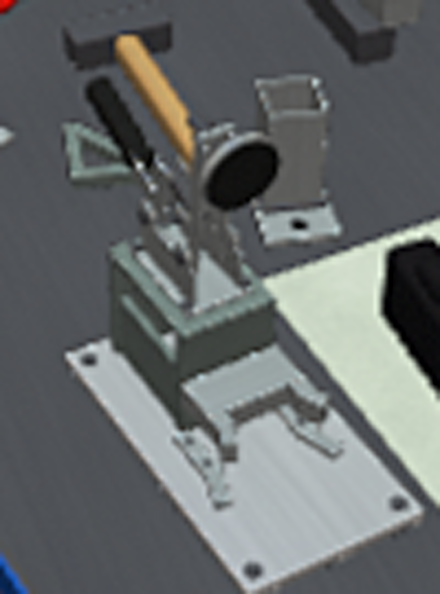

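```bash
cat > fit.py <<'E'
from h import *
from scipy.optimize import least_squares
def fit(pts,obs,x0,zfix=None):
    """pts (n,3) local; obs list (cam, idx, uv); solve x,y,z,yaw"""
    def P(p): 
        c,s=np.cos(p[3]),np.sin(p[3]); return pts@np.array([[c,-s,0],[s,c,0],[0,0,1]]).T+p[:3]
    def res(p):
        if zfix is not None: p=np.r_[p[:2],zfix,p[3]]
        w=P(p); return np.concatenate([(c.proj(w[i])-uv).ravel() for c,i,uv in obs])
    s=least_squares(res,x0,loss="soft_l1"); 
    return s.x,res(s.x).reshape(-1,2)
def rect(a,b,z=0): return np.array([[a,b,z],[a,-b,z],[-a,-b,z],[-a,b,z]])/1.
E
python3 - <<'E'
from fit import *
np.set_printoptions(precision=4,suppress=True)
D=np.degrees
# plate: corners order +x+y, +x-y, -x-y, -x+y in local; free z
T=np.array([[170.4,272.6],[161.4,251.4],[204.1,232.6],[213.6,253.1]]) 
S=np.array([[259.4,218.1],[271.6,212.1],[292.1,225.4],[279.9,232.9]])
print("plate cand world top",top.at(T,.008)); print("side",side.at(S,.008))
for name,uv in(("tubeT",[[490.4,242.2],[509.6,243.6],[508,264],[488.4,262]]),):
    print(name,top.at(np.array(uv),.1))
print("tubeS",side.at(np.array([[354.25,374.5],[372,370.75],[379.25,388.25],[359.5,391.75]]),.1))
print("tubeSbot",side.at(np.array([[359,411.75],[376.5,408.75]]),0.))
print("bedT",top.at(np.array([[395.9,182.6],[403.6,234.9],[307.9,249.9],[300.6,196.4]]),.012))
print("bedS",side.at(np.array([[385.7,310.9],[346.1,327.5],[305.2,275]]),.012))
E
```

```text
plate cand world top [[0.4393 0.4489 0.008 ]
 [0.4972 0.4741 0.008 ]
 [0.549  0.3583 0.008 ]
 [0.4928 0.3318 0.008 ]]
side [[0.4408 0.4497 0.008 ]
 [0.4981 0.4715 0.008 ]
 [0.5495 0.3567 0.008 ]
 [0.4909 0.3289 0.008 ]]
tubeT [[ 0.5231 -0.3991  0.1   ]
 [ 0.5196 -0.4492  0.1   ]
 [ 0.4668 -0.4445  0.1   ]
 [ 0.4719 -0.3935  0.1   ]]
tubeS [[ 0.4756 -0.3949  0.1   ]
 [ 0.5222 -0.4009  0.1   ]
 [ 0.5172 -0.4517  0.1   ]
 [ 0.4679 -0.4431  0.1   ]]
tubeSbot [[ 0.4729 -0.4422  0.    ]
 [ 0.519  -0.4508  0.    ]]
bedT [[ 0.689  -0.1698  0.012 ]
 [ 0.5441 -0.1907  0.012 ]
 [ 0.5022  0.0733  0.012 ]
 [ 0.6494  0.0938  0.012 ]]
bedS [[ 0.6891 -0.171   0.012 ]
 [ 0.5463 -0.1871  0.012 ]
 [ 0.5048  0.0715  0.012 ]]
```

```bash
python3 - <<'E'
from fit import *
np.set_printoptions(precision=4,suppress=True)
def go(n,pts,obs,x0):
    p,e=fit(pts,obs,x0); print(n,p[:3],"yaw",np.degrees(p[3]),"rms",np.sqrt((e**2).mean())); return p
A=np.array
bed=rect(.075,.135)+A([0,.05,0])
# order: +x+y, +x-y, -x-y, -x+y
j=go("jig",bed,[(top,[1,2,3,0],A([[395.9,182.6],[403.6,234.9],[307.9,249.9],[300.6,196.4]])),(side,[1,2,3],A([[385.7,310.9],[346.1,327.5],[305.2,275]]))],[.6,-.05,.012,.14])
p=go("plate",rect(.0325,.065),[(top,[3,0,1,2],A([[170.4,272.6],[161.4,251.4],[204.1,232.6],[213.6,253.1]])),(side,[3,0,1,2],A([[259.4,218.1],[271.6,212.1],[292.1,225.4],[279.9,232.9]]))],[.494,.4,.008,.42])
t=go("tube",rect(.025,.025),[(top,[0,1,2,3],A([[490.4,242.2],[509.6,243.6],[508,264],[488.4,262]])),(side,[3,0,1,2],A([[354.25,374.5],[372,370.75],[379.25,388.25],[359.5,391.75]]))],[.495,-.42,.1,-.1])
np.save("poses.npy",A([j,p,t]))
c,s=np.cos(j[3]),np.sin(j[3])
J=lambda P:np.atleast_2d(P)/1000.@A([[c,-s,0],[s,c,0],[0,0,1]]).T+[j[0],j[1],0]
# check: holes, tip of grip, fork, riser top, open pad
h=1.25; tip=[0,152+122*np.sin(h),155+122*np.cos(h)];gp=[0,152+100*np.sin(h),155+100*np.cos(h)]
for n,q in(("seat",[0,0,12]),("tip",tip),("grip",gp),("grip closed",[0,152,255]),("forkR",[27,9,68]),("forkL",[-27,9,68]),("riserc",[-40,65,115]),("riserc+",[40,65,115])):
    w=J(q); print(n,w[0],"top",top.proj(w)[0].round(1),"side",side.proj(w)[0].round(1),"m2",((side.proj(w)[0]-[290,195])*4.4).round(), "m1",((top.proj(w)[0]-[260,175])*4).round())
E
```

```text
jig [ 0.6042 -0.0976  0.0113] yaw 8.615823661880246 rms 0.7253860442281513
plate [0.4949 0.4038 0.0061] yaw 24.07237840930013 rms 0.37603156800002946
tube [ 0.4956 -0.422   0.0991] yaw -6.542850469375901 rms 0.42404137650606544
seat [ 0.6042 -0.0976  0.012 ] top [369.9 213. ] side [351.6 301.7] m2 [271. 470.] m1 [440. 152.]
tip [0.5641 0.1672 0.1935] top [268.2 223.7] side [311.1 213.5] m2 [93. 81.] m1 [ 33. 195.]
grip [0.5672 0.1466 0.1865] top [277.1 222.6] side [314.1 218.4] m2 [106. 103.] m1 [ 68. 190.]
grip closed [0.5815 0.0527 0.255 ] top [316.8 214.7] side [328.5 216.8] m2 [169.  96.] m1 [227. 159.]
forkR [ 0.6296 -0.0846  0.068 ] top [367.6 201.9] side [358.  284.9] m2 [299. 395.] m1 [431. 107.]
forkL [ 0.5762 -0.0927  0.068 ] top [370.7 222. ] side [343.5 291. ] m2 [235. 422.] m1 [443. 188.]
riserc [ 0.5549 -0.0393  0.115 ] top [352.1 229.2] side [331.1 270.8] m2 [181. 333.] m1 [368. 217.]
riserc+ [ 0.634  -0.0273  0.115 ] top [347.4 198.2] side [352.6 262.2] m2 [275. 296.] m1 [350.  93.]
```

```bash
cat > plan.py <<'E'
from h import *
import sys
def Rd(phi,tilt=0): # tool x at world angle phi (deg), pointing down
    a=np.radians(phi); c,s=np.cos(a),np.sin(a)
    return R.from_matrix([[c,s,0],[s,-c,0],[0,0,-1]])
def plan(wps,step=.040,ang=7.0):
    s=r.observe(); p=s["tool_pos"]; q=quat(s["tool_rot"])
    for w in wps:
        T=np.array(w[:3]); Q=Rd(w[3]); st=w[4] if len(w)>4 else step
        while 1:
            d=T-p; rv=(q.inv()*Q).as_rotvec(degrees=True)
            n=max(np.linalg.norm(d)/st,np.linalg.norm(rv)/ang,1e-6); k=min(1,5/n); m=min(5,int(np.ceil(n)))
            row=np.r_[rv*k/90,q.inv().apply(d*k)/.2].round(3)
            print(m,row.tolist(),"->",(p+d*k).round(3))
            p=p+q.apply(row[3:]*.2); q=q*R.from_rotvec(row[:3]*90,degrees=True)
            if k==1: break
J0=np.load("poses.npy")[0]
def jig(x,y,z):
    c,s=np.cos(J0[3]),np.sin(J0[3]); return [J0[0]+(c*x-s*y)/1e3,J0[1]+(s*x+c*y)/1e3,z/1e3]
JP=np.degrees(J0[3])+90
E
python3 - <<'E'
from plan import *
np.set_printoptions(precision=4,suppress=True)
H=np.array([[184,102],[527,49],[556,227],[212,280]]); px=(H+.5)/4-.5+[260,175]
w=top.at(px,.012); print(w, w.mean(0), jig(0,50,12))
for a,b in((0,1),(3,2)): d=w[a]-w[b]; print(np.degrees(np.arctan2(-d[0],d[1])),np.hypot(*d[:2]))
# side-only holes m2: left-back (89,359), front (254,570), far (399,503)
S=(np.array([[89,359],[254,570],[399,503]])+.5)/4.4-.5+[290,195]; print(side.at(S,.012))
pl=np.load("poses.npy")[1]; print(jig(0,-115,0),JP)
a=np.radians(pl[3]); L=np.array([-np.sin(a),np.cos(a)])
g=pl[:2]-L*.030; print("grasp",g)
plan([(.40,-.25,.23,60),(.43,.15,.20,100),(g[0],g[1],.10,np.degrees(pl[3])+90),(g[0],g[1],.02,np.degrees(pl[3])+90),(g[0],g[1],-.004,np.degrees(pl[3])+90,.01)])
E
```

```text
[[ 0.6392  0.0799  0.012 ]
 [ 0.677  -0.1572  0.012 ]
 [ 0.5538 -0.177   0.012 ]
 [ 0.5167  0.0603  0.012 ]] [ 0.5967 -0.0485  0.012 ] [np.float64(0.5967373944070745), np.float64(-0.04812435649465219), 0.012]
9.05800094987335 0.24009952503221538
8.896471704771974 0.2401743299511428
[[ 0.5178  0.0603  0.012 ]
 [ 0.555  -0.1766  0.012 ]
 [ 0.6769 -0.1577  0.012 ]]
[np.float64(0.621455781649621), np.float64(-0.21126233898839125), 0.0] 98.61582366188024
grasp [0.4951 0.3738]
5 [-0.001, -0.0, -0.251, 0.821, -0.571, 0.002] -> [ 0.319 -0.37   0.23 ]
4 [-0.0, -0.001, -0.18, 0.705, -0.153, 0.001] -> [ 0.4  -0.25  0.23]
5 [-0.0, 0.0, -0.221, 0.898, -0.433, 0.074] -> [ 0.415 -0.051  0.215]
5 [-0.0, 0.0, -0.221, 0.992, -0.102, 0.074] -> [0.43  0.148 0.2  ]
1 [-0.0, 0.0, -0.003, 0.011, 0.003, 0.001] -> [0.43 0.15 0.2 ]
5 [-0.0, 0.0, -0.123, 0.824, 0.407, 0.394] -> [0.481 0.327 0.121]
2 [-0.0, 0.0, -0.033, 0.196, 0.149, 0.105] -> [0.495 0.374 0.1  ]
3 [-0.0, 0.0, -0.0, 0.0, 0.0, 0.4] -> [0.495 0.374 0.02 ]
3 [-0.0, 0.0, -0.0, 0.001, 0.001, 0.12] -> [ 0.495  0.374 -0.004]
```

>>> step_arm(plan=[[[0,0,-0.25,0.82,-0.57,0,1],[0,0,-0.25,0.82,-0.57,0,1],[0,0,-0.25,0.82,-0.57,0,1],[0,0,-0.25,0.82,-0.57,0,1],[0,0,-0.25,0.82,-0.57,0,1]]], force=60)

```text
time: 0.52
tool_pos: [0.3203, -0.3677, 0.2306]
tool_rot: [-0.001, 0.928, 0.373, 0.0]
contact_force: [0.5, 0.3, 0.5]
opening: 0.0855
grip_force: 0.0
```

>>> step_arm(plan=[[[0,0,-0.18,0.705,-0.153,0,1],[0,0,-0.18,0.705,-0.153,0,1],[0,0,-0.18,0.705,-0.153,0,1],[0,0,-0.18,0.705,-0.153,0,1]]])

```text
time: 0.85
tool_pos: [0.4017, -0.2469, 0.2309]
tool_rot: [-0.001, 0.865, 0.501, 0.001]
contact_force: [-0.2, -0.4, -0.3]
opening: 0.0855
grip_force: 0.0
```

>>> step_arm(plan=[[[0,0,-0.22,0.9,-0.433,0.074,1],[0,0,-0.22,0.9,-0.433,0.074,1],[0,0,-0.22,0.9,-0.433,0.074,1],[0,0,-0.22,0.9,-0.433,0.074,1],[0,0,-0.22,0.9,-0.433,0.074,1]]])

```text
time: 1.27
tool_pos: [0.4149, -0.0491, 0.2158]
tool_rot: [-0.001, 0.768, 0.641, -0.0]
contact_force: [0.1, 0.2, -0.7]
opening: 0.0852
grip_force: 0.0
```

>>> step_arm(plan=[[[0,0,-0.22,0.99,-0.102,0.074,1],[0,0,-0.22,0.99,-0.102,0.074,1],[0,0,-0.22,0.99,-0.102,0.074,1],[0,0,-0.22,0.99,-0.102,0.074,1],[0,0,-0.22,0.99,-0.102,0.074,1]]])

```text
time: 1.68
tool_pos: [0.4303, 0.1494, 0.2012]
tool_rot: [-0.0, 0.646, 0.764, 0.0]
contact_force: [0.4, -0.5, -0.0]
opening: 0.0854
grip_force: 0.0
```

>>> step_arm(plan=[[[0,0,-0.12,0.82,0.41,0.4,1],[0,0,-0.12,0.82,0.41,0.4,1],[0,0,-0.12,0.82,0.41,0.4,1],[0,0,-0.12,0.82,0.41,0.4,1],[0,0,-0.12,0.82,0.41,0.4,1]]])

```text
time: 2.1
tool_pos: [0.4844, 0.3242, 0.1197]
tool_rot: [-0.001, 0.571, 0.821, -0.001]
contact_force: [0.5, -0.5, -0.4]
opening: 0.0855
grip_force: 0.0
```

```bash
python3 - <<'E'
from plan import *
P=np.load("poses.npy"); P[0]=[.6048,-.0980,.012,np.radians(8.95)]; np.save("poses.npy",P)
g=(.4951,.3738); a=114.07
plan([(*g,.06,a),(*g,-.003,a,.013)])
E
```

```text
2 [-0.001, -0.0, -0.041, 0.214, 0.137, 0.298] -> [0.495 0.374 0.06 ]
5 [0.0, -0.0, -0.0, -0.001, 0.0, 0.315] -> [ 0.495  0.374 -0.003]
```

>>> step_arm(plan=[[[0,0,-0.041,0.214,0.137,0.298,1],[0,0,-0.041,0.214,0.137,0.298,1],[0,0,-0.041,0.214,0.137,0.298,1]]])

```text
time: 2.35
tool_pos: [0.4909, 0.3725, 0.053]
tool_rot: [-0.004, 0.543, 0.839, -0.006]
contact_force: [-2.1, -0.5, -1.0]
opening: 0.0851
grip_force: 0.0
```

>>> step_arm(plan=[[[0,0,0,0,0,0.1,1],[0,0,0,0,0,0.2,1],[0,0,0,0,0,0.26,1],[0,0,0,0,0,0.3,1],[0,0,0,0,0,0.315,0.87]]])

```text
time: 2.77
tool_pos: [0.4956, 0.3708, -0.0016]
tool_rot: [-0.0, 0.545, 0.838, -0.0]
contact_force: [0.6, -1.1, 23.2]
opening: 0.0752
grip_force: 12.6
```

>>> step_arm(plan=[[[0,0,0,0,0,0.007,0.87],[0,0,0,0,0,0.007,0.87]]])

```text
time: 2.93
tool_pos: [0.4969, 0.3717, -0.001]
tool_rot: [0.001, 0.545, 0.838, 0.001]
contact_force: [-0.7, 0.5, -0.6]
opening: 0.0743
grip_force: 0.0
```

```bash
python3 - <<'E'
from h import *
s=r.observe(); print(s["tool_pos"],s["contact_force"],s["torque"],s["opening"],s["grip_force"])
ims=[]
a=viewer.camera("top")[215:285,150:240]; b=viewer.camera("side")[170:250,240:330]
s=r.observe(); print(s["tool_pos"],s["contact_force"],s["torque"],s["opening"],s["grip_force"])
f=lambda x:cv2.resize(x,(400,330),interpolation=cv2.INTER_CUBIC)
cv2.imwrite("pics/g1.png",np.hstack([f(a),f(b)]))
E
```

```text
[ 0.49694153  0.37173598 -0.00097919] [-0.70093855  0.4903444  -0.56263097] [ 0.01298766 -0.02930016  0.05967206] 0.07425817309647934 0.0
[ 0.49678025  0.37169025 -0.00103636] [ 0.89947761 -0.41043772  1.75135228] [-0.09774084 -0.08976985 -0.04487624] 0.07427212468123431 0.8065628260374069
```

View pics/g1.png

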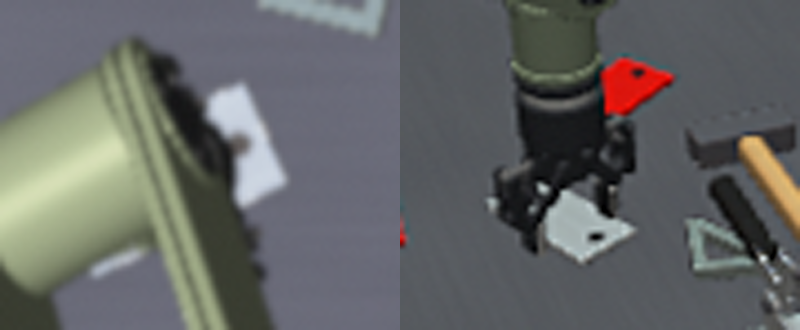

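>>> step_arm(plan=[[[0,0,0,0,0,0,0.6],[0,0,0,0,0,0,0.6],[0,0,0,0,0,0,0.6],[0,0,0,0,0,0,0.6],[0,0,0,0,0,0,0.6]]])

```text
time: 3.45
tool_pos: [0.502, 0.3743, 0.0042]
tool_rot: [0.004, 0.545, 0.839, 0.006]
contact_force: [0.6, -1.5, 16.4]
opening: 0.0517
grip_force: 16.7
```

>>> step_arm(plan=[[[0,0,0,0,0,-0.1,1],[0,0,0,0,0,-0.2,1],[0,0,0,0,0,-0.3,1],[0,0,0,0,0,-0.3,1],[0,0,0,0,0,-0.3,1]]])

```text
time: 3.87
tool_pos: [0.497, 0.3722, 0.0597]
tool_rot: [0.001, 0.545, 0.839, 0.002]
contact_force: [-0.6, 0.1, -0.4]
opening: 0.0857
grip_force: 0.0
```

>>> step_arm(plan=[[[0,0,0,0.4,-0.9,0,1],[0,0,0,0.4,-0.9,0,1],[0,0,0,0.4,-0.9,0,1],[0,0,0,0.4,-0.9,0,1],[0,0,0,0.4,-0.9,0,1]]])

```text
time: 4.28
tool_pos: [0.294, 0.3694, 0.0556]
tool_rot: [-0.001, 0.545, 0.839, -0.003]
contact_force: [-0.1, -0.0, -0.2]
opening: 0.0853
grip_force: 0.0
```

>>> step_arm(plan=[[[0,0,0,0,0,0,1],[0,0,0,0,0,0,1]]])

```text
time: 4.45
tool_pos: [0.2962, 0.3704, 0.0563]
tool_rot: [-0.0, 0.544, 0.839, -0.002]
contact_force: [0.3, 0.2, 0.3]
opening: 0.0853
grip_force: 0.0
```

```bash
cat > mp.py <<'E'
from fit import *
def quad(n,im,box,t=None):
    x0,y0,x1,y1=box; g=cv2.cvtColor(im,cv2.COLOR_BGR2GRAY)[y0:y1,x0:x1]
    g=cv2.resize(g,None,fx=4,fy=4,interpolation=cv2.INTER_CUBIC)
    t,m=cv2.threshold(g,t or 0,255,cv2.THRESH_BINARY if t else cv2.THRESH_OTSU)
    cs,_=cv2.findContours(m,cv2.RETR_EXTERNAL,cv2.CHAIN_APPROX_NONE); k=max(cs,key=cv2.contourArea)
    ap=cv2.approxPolyDP(cv2.convexHull(k),12,True)[:,0]
    return (ap+.5)/4-.5+[x0,y0]
E
python3 - <<'E'
from mp import *
a=viewer.camera("top"); b=viewer.camera("side")
A=quad("top",a,(155,225,225,280)); B=quad("side",b,(252,205,300,240),115)
print(top.at(A,.008).round(4).tolist()); print(side.at(B,.008).round(4).tolist())
f=lambda x:cv2.resize(x,(400,330),interpolation=cv2.INTER_CUBIC)
cv2.imwrite("pics/g2.png",np.hstack([f(a[200:290,140:240]),f(b[170:260,220:320])]))
E
```

```text
[[0.5503, 0.3582, 0.008], [0.4914, 0.3331, 0.008], [0.4393, 0.449, 0.008], [0.4973, 0.4742, 0.008]]
[[0.4392, 0.452, 0.008], [0.4986, 0.4729, 0.008], [0.5496, 0.3535, 0.008], [0.4917, 0.3287, 0.008]]
```

View pics/g2.png

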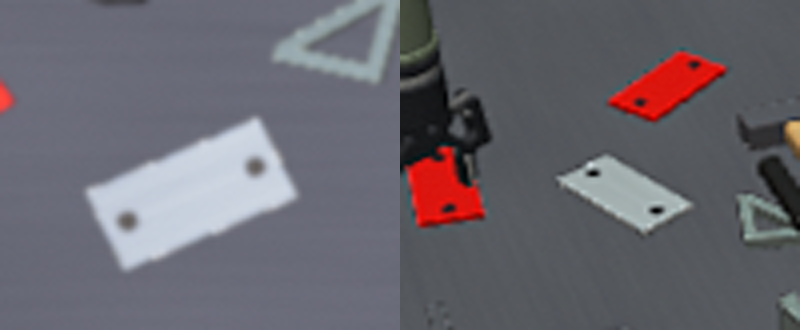

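```bash
python3 - <<'E'
from plan import *
a=114.07; g=(.5072,.3761)
plan([(.45,.33,.06,a),(*g,.06,a)]); print(); 
plan([(*g,.06,a,.5),(*g,-.004,a,.013)])
E
```

```text
4 [0.0, 0.0, -0.001, -0.496, 0.603, -0.012] -> [0.45 0.33 0.06]
2 [0.0, 0.0, 0.0, 0.094, 0.355, -0.0] -> [0.507 0.376 0.06 ]

1 [0.0, 0.0, -0.001, -0.401, 0.958, -0.012] -> [0.507 0.376 0.06 ]
5 [0.0, 0.0, 0.0, -0.0, 0.0, 0.32] -> [ 0.507  0.376 -0.004]
```

>>> step_arm(plan=[[[0,0,0,-0.08,0.19,-0.012,1],[0,0,0,-0.16,0.38,-0.012,1],[0,0,0,-0.24,0.57,-0.012,1],[0,0,0,-0.32,0.76,-0.012,1],[0,0,0,-0.38,0.9,-0.012,1]]])

```text
time: 4.97
tool_pos: [0.5, 0.3745, 0.0602]
tool_rot: [0.001, 0.546, 0.838, 0.001]
contact_force: [-0.0, 1.2, -0.0]
opening: 0.0854
grip_force: 0.0
```

>>> step_arm(plan=[[[0,0,0,-0.02,0.058,0,1],[0,0,0,-0.02,0.058,0,1],[0,0,0,-0.02,0.058,0.04,1],[0,0,0,-0.02,0.058,0.08,1],[0,0,0,-0.02,0.058,0.12,1]]])

```text
time: 5.38
tool_pos: [0.5048, 0.3757, 0.0344]
tool_rot: [-0.001, 0.545, 0.839, -0.001]
contact_force: [-1.0, 0.5, -0.2]
opening: 0.0858
grip_force: 0.0
```

>>> step_arm(plan=[[[0,0,0,0,0,0.06,1],[0,0,0,0,0,0.12,1],[0,0,0,0,0,0.17,1],[0,0,0,0,0,0.19,1],[0,0,0,0,0,0.19,1]]])

```text
time: 5.8
tool_pos: [0.5047, 0.3755, -0.0041]
tool_rot: [-0.001, 0.545, 0.839, -0.002]
contact_force: [-0.4, -0.0, -0.4]
opening: 0.0858
grip_force: 0.0
```

>>> step_arm(plan=[[[0,0,0,0,0.012,0,0.87],[0,0,0,0,0.012,0,0.87],[0,0,0,0,0.012,0.004,0.7],[0,0,0,0,0.012,0.004,0.6],[0,0,0,0,0.012,0.004,0.6]]])

```text
time: 6.22
tool_pos: [0.5093, 0.3776, -0.0009]
tool_rot: [0.0, 0.545, 0.839, 0.001]
contact_force: [-2.2, -1.0, 5.2]
opening: 0.0618
grip_force: 63.7
```

>>> step_arm(plan=[[[0,0,0,0,0,0,0.6],[0,0,0,0,0,0,0.6]]])

```text
time: 6.38
tool_pos: [0.5093, 0.3776, -0.0008]
tool_rot: [0.0, 0.545, 0.839, 0.001]
contact_force: [-2.6, -0.9, 5.5]
opening: 0.0623
grip_force: 63.8
```

```bash
python3 - <<'E'
from plan import *
s=jig(0,-116,0); print(s,JP)
plan([(.509,.378,.08,114.07,.02),(.44,.22,.13,106),(.43,-.20,.13,98.95),(s[0],s[1]-.0,.10,98.95),(s[0],s[1],.05,98.95)],step=.035)
E
```

```text
[np.float64(0.622846408249265), np.float64(-0.21258763960087868), 0.0] 98.95
5 [0.001, 0.0, -0.001, 0.003, -0.0, -0.404] -> [0.509 0.378 0.08 ]
5 [0.0, 0.0, 0.088, -0.566, -0.621, -0.244] -> [0.442 0.224 0.129]
1 [0.0, 0.0, 0.002, -0.017, -0.014, -0.006] -> [0.44 0.22 0.13]
5 [0.0, 0.0, 0.033, -0.835, -0.261, -0.0] -> [0.436 0.045 0.13 ]
5 [0.0, 0.0, 0.032, -0.848, -0.218, -0.0] -> [ 0.432 -0.13   0.13 ]
3 [0.0, 0.0, 0.013, -0.343, -0.07, -0.0] -> [ 0.43 -0.2   0.13]
5 [0.0, 0.0, 0.0, -0.19, 0.843, 0.134] -> [ 0.603 -0.211  0.103]
1 [0.0, 0.0, 0.0, -0.023, 0.1, 0.016] -> [ 0.623 -0.213  0.1  ]
2 [0.0, 0.0, 0.0, 0.0, -0.0, 0.25] -> [ 0.623 -0.213  0.05 ]
```

>>> step_arm(plan=[[[0,0,0,0,0,-0.06,0.6],[0,0,0,0,0,-0.14,0.6],[0,0,0,0,0,-0.24,0.6],[0,0,0,0,0,-0.34,0.6],[0,0,0,0,0,-0.4,0.6]]])

```text
time: 6.8
tool_pos: [0.5091, 0.3774, 0.0793]
tool_rot: [0.001, 0.545, 0.839, 0.001]
contact_force: [0.6, -0.0, -5.2]
opening: 0.0622
grip_force: 66.6
```

>>> step_arm(plan=[[[0,0,0.018,-0.1,-0.12,-0.05,0.6],[0,0,0.036,-0.22,-0.24,-0.1,0.6],[0,0,0.054,-0.34,-0.37,-0.15,0.6],[0,0,0.072,-0.46,-0.5,-0.2,0.6],[0,0,0.09,-0.57,-0.62,-0.24,0.6]]])

```text
time: 7.22
tool_pos: [0.4401, 0.2208, 0.1255]
tool_rot: [-0.0, 0.603, 0.798, -0.001]
contact_force: [0.6, -0.9, -4.8]
opening: 0.0617
grip_force: 67.2
```

>>> step_arm(plan=[[[0,0,0.007,-0.17,-0.055,0,0.6],[0,0,0.014,-0.34,-0.11,0,0.6],[0,0,0.02,-0.51,-0.165,0,0.6],[0,0,0.027,-0.68,-0.22,0,0.6],[0,0,0.034,-0.85,-0.275,0,0.6]]])

```text
time: 7.63
tool_pos: [0.4343, 0.0425, 0.1253]
tool_rot: [0.0, 0.624, 0.782, -0.0]
contact_force: [2.0, -0.6, -5.0]
opening: 0.0618
grip_force: 67.2
```

>>> step_arm(plan=[[[0,0,0.006,-0.17,-0.044,0,0.6],[0,0,0.012,-0.34,-0.088,0,0.6],[0,0,0.02,-0.51,-0.13,0,0.6],[0,0,0.026,-0.68,-0.175,0,0.6],[0,0,0.032,-0.85,-0.22,0,0.6]]])

```text
time: 8.05
tool_pos: [0.4292, -0.133, 0.1253]
tool_rot: [0.0, 0.643, 0.765, 0.0]
contact_force: [1.3, 0.0, -5.6]
opening: 0.0618
grip_force: 67.2
```

>>> step_arm(plan=[[[0,0,0.005,-0.14,-0.03,0,0.6],[0,0,0.01,-0.26,-0.06,0,0.6],[0,0,0.013,-0.36,-0.08,0,0.6],[0,0,0.013,-0.36,-0.08,0,0.6]]])

```text
time: 8.38
tool_pos: [0.4269, -0.2094, 0.1259]
tool_rot: [0.002, 0.652, 0.758, -0.001]
contact_force: [0.0, -0.9, -5.2]
opening: 0.0623
grip_force: 67.2
```

```bash
python3 - <<'E'
from plan import *
s=jig(0,-118,0)
plan([(s[0],s[1],.08,98.95),(s[0],s[1],.045,98.95)],step=.035)
E
```

```text
5 [0.001, 0.002, -0.004, -0.148, 0.839, 0.201] -> [ 0.597 -0.214  0.086]
1 [-0.0, 0.001, -0.001, -0.023, 0.127, 0.03] -> [ 0.623 -0.215  0.08 ]
1 [-0.0, -0.0, 0.0, -0.0, 0.001, 0.175] -> [ 0.623 -0.215  0.045]
```

>>> step_arm(plan=[[[0,0,0,-0.03,0.16,0.04,0.6],[0,0,0,-0.06,0.33,0.08,0.6],[0,0,0,-0.09,0.5,0.12,0.6],[0,0,0,-0.12,0.67,0.16,0.6],[0,0,-0.004,-0.148,0.84,0.2,0.6]]])

```text
time: 8.8
tool_pos: [0.5982, -0.2081, 0.0844]
tool_rot: [-0.001, 0.649, 0.761, -0.0]
contact_force: [-0.3, -0.3, -4.8]
opening: 0.0618
grip_force: 67.3
```

>>> step_arm(plan=[[[0,0.002,0,-0.02,0.08,0.05,0.6],[0,0.002,0,-0.023,0.12,0.12,0.6],[0,0.002,0,-0.023,0.127,0.18,0.6],[0,0.002,0,-0.023,0.127,0.2,0.6],[0,0.002,0,-0.023,0.127,0.2,0.6]]])

```text
time: 9.22
tool_pos: [0.6201, -0.2078, 0.0424]
tool_rot: [-0.005, 0.648, 0.761, 0.0]
contact_force: [-1.1, 0.2, -6.1]
opening: 0.0618
grip_force: 67.4
```

```bash
python3 - <<'E'
from plan import *
s=r.observe(); print(s["tool_pos"],s["tool_rot"],s["contact_force"]); a=viewer.camera("top"); b=viewer.camera("side")
f=lambda x,s:cv2.resize(x,s,interpolation=cv2.INTER_CUBIC)
cv2.imwrite("pics/g3.png",np.hstack([f(a[170:270,320:440],(400,333)),f(b[240:340,300:420],(400,333))]))
E
```

```text
[ 0.62006872 -0.20780123  0.04240958] [-4.50583077e-03  6.48472747e-01  7.61224533e-01  6.08326802e-05] [-1.10064679  0.23123655 -6.06729697]
```

View pics/g3.png

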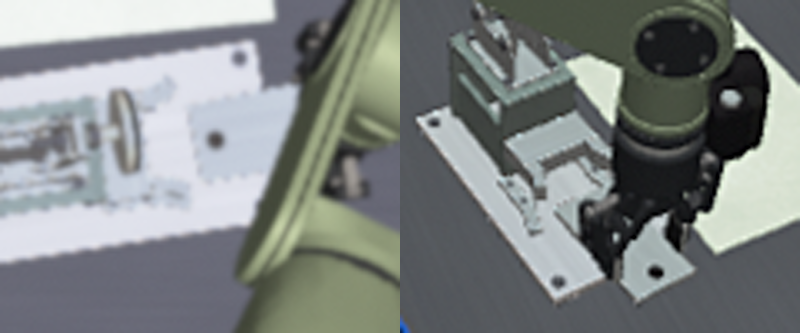

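```bash
cat >> plan.py <<'E'
def injig(w):
    c,s=np.cos(J0[3]),np.sin(J0[3]); d=np.asarray(w)[:2]-J0[:2]; return np.r_[c*d[0]+s*d[1],-s*d[0]+c*d[1],np.asarray(w)[2]]*1e3
E
python3 - <<'E'
from plan import *
np.set_printoptions(precision=1,suppress=True)
u=(np.array([215,140])+.5)*.3-.5+[320,170]; v=(np.array([255,271])+.5)*.3-.5+[300,240]
for z in(.046,.051,.056): print(z,injig(top.at(u,z)[0]),injig(side.at(v,z)[0]))
print(injig(r.observe()["tool_pos"]))
Q=(r.observe()["tool_rot"]); print(np.array2string(quat(Q).as_matrix(),precision=4))
s=jig(0,-116,0)
plan([(s[0],s[1],.013,98.95,.01)])
E
```

```text
0.046 [ -4.5 -33.5  46. ] [   3.7 -125.1   46. ]
0.051 [ -4.8 -32.7  51. ] [   1.  -128.2   51. ]
0.056 [ -5.1 -31.8  56. ] [  -1.7 -131.4   56. ]
[  -0.4 -112.3   45. ]
[[-0.1584  0.9874 -0.002 ]
 [ 0.9874  0.1584  0.0037]
 [ 0.004  -0.0014 -1.    ]]
4 [-0.001, -0.003, 0.002, -0.019, 0.002, 0.16] -> [ 0.6 -0.2  0. ]
```

```bash
cat > pe.py <<'E'
from plan import *
def edges(z,y0,y1,n="top",cam=top,x0=-46,x1=46):
    g=cv2.cvtColor(viewer.camera(n),cv2.COLOR_BGR2GRAY).astype(np.float32)
    xs=np.arange(x0,x1,1.); ys=np.arange(y0,y1,1.)
    W=np.array([jig(x,y,z) for y in ys for x in xs]); uv=cam.proj(W).astype(np.float32).reshape(len(ys),len(xs),2)
    im=cv2.GaussianBlur(cv2.remap(g,uv[...,0],uv[...,1],cv2.INTER_CUBIC),(0,0),1.5)
    return xs,ys,im
E
python3 - <<'E'
from pe import *
np.set_printoptions(precision=1,suppress=True,linewidth=200)
z=injig(r.observe()["tool_pos"])[2]+9; print(z)
xs,ys,im=edges(z,-70,10)
gx=np.gradient(im,axis=1)
for k in range(0,70,6):
    row=gx[k:k+6].mean(0); print(ys[k]+3,[ (xs[i],round(float(row[i]),1)) for i in range(1,len(xs)-1) if abs(row[i])>2.2 and abs(row[i])>=abs(row[i-1]) and abs(row[i])>abs(row[i+1])])
gy=np.gradient(im,axis=0)
print("lead",[(ys[i],round(float(c),1)) for i,c in enumerate(gy[:,25:65].mean(1)) if abs(c)>1.5])
E
```

```text
54.0419794971217
-67.0 [(np.float64(-43.0), 5.9), (np.float64(-35.0), -2.5), (np.float64(31.0), 3.2)]
-61.0 [(np.float64(-35.0), -2.8), (np.float64(30.0), 2.6)]
-55.0 [(np.float64(-37.0), -3.9), (np.float64(30.0), 2.8)]
-49.0 [(np.float64(-33.0), -2.4), (np.float64(29.0), 2.8)]
-43.0 [(np.float64(-37.0), -3.2), (np.float64(-9.0), -3.2), (np.float64(2.0), 3.4), (np.float64(28.0), 2.7)]
-37.0 [(np.float64(-36.0), -2.9), (np.float64(-9.0), -13.2), (np.float64(3.0), 13.9), (np.float64(31.0), 3.1)]
-31.0 [(np.float64(-37.0), -2.5), (np.float64(-10.0), -13.4), (np.float64(3.0), 13.7), (np.float64(27.0), 3.2)]
-25.0 [(np.float64(-38.0), -3.7), (np.float64(-9.0), -3.4), (np.float64(1.0), 3.8), (np.float64(31.0), 3.6)]
-19.0 [(np.float64(-35.0), -3.7), (np.float64(29.0), 3.7)]
-13.0 [(np.float64(20.0), -2.3), (np.float64(28.0), 2.6)]
-7.0 []
-1.0 [(np.float64(-33.0), 3.1), (np.float64(32.0), -2.8)]
lead [(np.float64(-45.0), -1.7), (np.float64(-44.0), -2.6), (np.float64(-43.0), -3.7), (np.float64(-42.0), -4.7), (np.float64(-41.0), -5.4), (np.float64(-40.0), -5.7), (np.float64(-39.0), -5.4), (np.float64(-38.0), -4.6), (np.float64(-37.0), -3.5), (np.float64(-36.0), -2.2), (np.float64(-33.0), 1.9), (np.float64(-32.0), 3.2), (np.float64(-31.0), 4.4), (np.float64(-30.0), 5.1), (np.float64(-29.0), 5.5), (np.float64(-28.0), 5.3), (np.float64(-27.0), 4.8), (np.float64(-26.0), 3.9), (np.float64(-25.0), 2.9), (np.float64(-24.0), 1.9), (np.float64(-17.0), 2.5), (np.float64(-16.0), 3.7), (np.float64(-15.0), 4.3), (np.float64(-14.0), 4.2), (np.float64(-13.0), 3.4), (np.float64(-12.0), 2.3)]
```

>>> step_arm(plan=[[[0,0,0.011,0,0.002,0.04,0.6],[0,0,0.022,0,0.002,0.08,0.6],[0,0,0.022,0,0.002,0.11,0.6],[0,0,0.022,0,0.002,0.13,0.6],[0,0,0.022,0,0.002,0.14,0.6]]])

```text
time: 9.78
tool_pos: [0.6224, -0.2088, 0.0158]
tool_rot: [-0.002, 0.662, 0.75, 0.001]
contact_force: [-0.7, -0.0, -5.4]
opening: 0.0621
grip_force: 67.4
```

>>> step_arm(plan=[[[0,0,0,0,0,0.008,0.6],[0,0,0,0,0,0.014,0.6],[0,0,0,0,0,0.018,0.6],[0,0,0,0,0,0.022,0.6],[0,0,0,0,0,0.022,0.6]]])

```text
time: 10.2
tool_pos: [0.6237, -0.2092, 0.0131]
tool_rot: [-0.001, 0.662, 0.75, 0.001]
contact_force: [-0.1, 0.1, -4.4]
opening: 0.0619
grip_force: 67.7
```

```bash
python3 - <<'E'
from pe import *
np.set_printoptions(precision=1,suppress=True,linewidth=200)
s=r.observe(); print(injig(s["tool_pos"]),s["contact_force"],np.array2string(quat(s["tool_rot"]).as_matrix(),precision=4))
z=injig(s["tool_pos"])[2]+9; print(z)
xs,ys,im=edges(z,-75,10)
gx=np.gradient(im,axis=1)
for k in range(0,64,8):
    row=gx[k:k+8].mean(0); print(ys[k]+4,[ (float(xs[i]),round(float(row[i]),1)) for i in range(1,len(xs)-1) if abs(row[i])>2.2 and abs(row[i])>=abs(row[i-1]) and abs(row[i])>abs(row[i+1])])
E
```

```text
[   1.3 -112.8   13.1] [-0.1  0.1 -4.4] [[-0.1244  0.9922 -0.0001]
 [ 0.9922  0.1244  0.0029]
 [ 0.0029  0.0003 -1.    ]]
22.112391935151763
-71.0 [(-37.0, 8.7), (35.0, 3.0)]
-63.0 [(-43.0, 3.0), (-33.0, -3.2), (35.0, 2.8)]
-55.0 [(-31.0, -3.0), (33.0, 2.6)]
-47.0 [(-33.0, -3.5), (34.0, 3.2)]
-39.0 [(-32.0, -3.0), (-4.0, -11.5), (7.0, 11.5), (33.0, 3.3)]
-31.0 [(-34.0, -2.8), (-5.0, -12.3), (7.0, 12.0), (36.0, 3.9)]
-23.0 [(-33.0, -3.6), (31.0, 3.5)]
-15.0 [(-30.0, -2.6), (2.0, -2.5), (31.0, 2.4)]
```

>>> step_arm(plan=[[[0,0,0,0,-0.004,0.005,0.6],[0,0,0,0.03,-0.005,0.006,0.6],[0,0,0,0.06,-0.006,0.006,0.6],[0,0,0,0.09,-0.007,0.006,0.6],[0,0,0,0.12,-0.008,0.006,0.6]]])

```text
time: 10.67
tool_pos: [0.6188, -0.1847, 0.0119]
tool_rot: [-0.001, 0.662, 0.75, 0.001]
contact_force: [0.2, -0.8, -3.4]
opening: 0.0618
grip_force: 67.8
```

>>> step_arm(plan=[[[0,0,0,0.03,-0.001,0,0.6],[0,0,0,0.06,-0.002,0,0.6],[0,0,0,0.09,-0.003,0,0.6],[0,0,0,0.12,-0.004,0,0.6],[0,0,0,0.15,-0.005,0,0.6]]])

```text
time: 11.08
tool_pos: [0.6141, -0.1552, 0.0119]
tool_rot: [-0.001, 0.662, 0.75, 0.001]
contact_force: [-0.5, -1.3, -3.5]
opening: 0.0617
grip_force: 67.8
```

```bash
python3 - <<'E'
from pe import *
s=r.observe(); print(injig(s["tool_pos"]),s["contact_force"],s["torque"],np.array2string(quat(s["tool_rot"]).as_matrix(),precision=4))
E
```

```text
[  0.26938763 -57.95725607  11.90071261] [-0.49089951 -1.27100274 -3.53413585] [-0.17527461 -0.01444862 -0.00223904] [[-1.2462e-01  9.9220e-01 -4.3597e-04]
 [ 9.9220e-01  1.2462e-01  3.0875e-03]
 [ 3.1177e-03 -4.7813e-05 -1.0000e+00]]
```

>>> step_arm(plan=[[[0,0,0,0.025,-0.001,0,0.6],[0,0,0,0.05,-0.002,0,0.6],[0,0,0,0.075,-0.003,0,0.6],[0,0,0,0.1,-0.003,0,0.6],[0,0,0,0.115,-0.004,0,0.6]]])

```text
time: 11.5
tool_pos: [0.6103, -0.1324, 0.0119]
tool_rot: [-0.001, 0.662, 0.75, 0.001]
contact_force: [0.2, -1.5, -4.4]
opening: 0.062
grip_force: 67.8
```

>>> step_arm(plan=[[[0,0,0,0.005,0,0,0.6],[0,0,0,0.01,0,0,0.6],[0,0,0,0.015,0,0,0.6],[0,0,0,0.02,-0.001,0,0.6],[0,0,0,0.02,-0.001,0,0.6]]])

```text
time: 11.92
tool_pos: [0.6098, -0.1292, 0.012]
tool_rot: [-0.001, 0.662, 0.75, 0.001]
contact_force: [0.1, 0.3, -4.1]
opening: 0.062
grip_force: 67.8
```

```bash
python3 - <<'E'
from pe import *
s=r.observe(); print(injig(s["tool_pos"]),s["contact_force"],s["torque"],np.array2string(quat(s["tool_rot"]).as_matrix(),precision=4))
E
```

```text
[  0.13062208 -31.5915724   11.96118307] [ 0.1177521   0.34931224 -4.11136213] [-0.07052705 -0.08024371 -0.00757769] [[-1.2413e-01  9.9227e-01 -3.5682e-04]
 [ 9.9226e-01  1.2413e-01  3.2834e-03]
 [ 3.3023e-03  5.3505e-05 -9.9999e-01]]
```

>>> step_arm(plan=[[[0,0,0,0.005,0,0.002,0.6],[0,0,0,0.01,0,0.002,0.6],[0,0,0,0.015,0,0.002,0.6],[0,0,0,0.015,0,0.002,0.6]]])

```text
time: 12.25
tool_pos: [0.6096, -0.1267, 0.0117]
tool_rot: [-0.001, 0.662, 0.75, 0.001]
contact_force: [-1.1, -1.5, -2.8]
opening: 0.062
grip_force: 67.8
```

>>> step_arm(plan=[[[0,0,0,0.005,0,0,0.6],[0,0,0,0.01,0,0,0.6],[0,0,0,0.015,0,0,0.6],[0,0,0,0.015,0,0,0.6]]])

```text
time: 12.58
tool_pos: [0.6096, -0.1266, 0.0123]
tool_rot: [0.001, 0.661, 0.75, -0.001]
contact_force: [-0.7, -9.8, -4.2]
opening: 0.0618
grip_force: 67.9
```

>>> step_arm(plan=[[[0,0,0,0,0,0,0.9],[0,0,0,0,0,0,0.9],[0,0,0,0,0,0,0.9],[0,0,0,0,0,-0.01,1]]])

```text
time: 12.92
tool_pos: [0.6091, -0.1227, 0.0137]
tool_rot: [-0.001, 0.662, 0.75, 0.001]
contact_force: [0.6, -0.3, 0.7]
opening: 0.0853
grip_force: 0.0
```

>>> step_arm(plan=[[[0,0,0,-0.02,0,-0.1,1],[0,0,0,-0.04,0,-0.25,1],[0,0,0,-0.06,0,-0.45,1],[0,0,0,-0.1,0,-0.65,1],[0,0,0,-0.14,0,-0.85,1]]])

```text
time: 13.33
tool_pos: [0.6123, -0.1508, 0.1853]
tool_rot: [-0.002, 0.661, 0.75, 0.001]
contact_force: [0.5, 0.4, 0.3]
opening: 0.0853
grip_force: 0.0
```

>>> step_arm(plan=[[[0,0,0,-0.8,-0.5,0,1],[0,0,0,-0.8,-0.5,0,1],[0,0,0,-0.8,-0.5,0,1],[0,0,0,-0.8,-0.5,0,1],[0,0,0,-0.8,-0.5,0,1]]])

```text
time: 13.75
tool_pos: [0.5316, -0.3263, 0.1838]
tool_rot: [-0.0, 0.663, 0.749, 0.0]
contact_force: [0.5, -0.2, -0.0]
opening: 0.0854
grip_force: 0.0
```

```bash
python3 - <<'E'
from pe import *
s=r.observe(); print(s["tool_pos"],injig(s["tool_pos"]))
a=viewer.camera("top"); b=viewer.camera("side"); cv2.imwrite("pics/top4.png",a); cv2.imwrite("pics/side4.png",b)
f=lambda x,s:cv2.resize(x,s,interpolation=cv2.INTER_CUBIC)
cv2.imwrite("pics/g4.png",np.hstack([f(a[170:270,310:430],(400,333)),f(b[240:340,300:420],(400,333))]))
for n,q in(("h1",[0,48,20]),("h2",[0,-48,20]),("end",[32.5,-65,20]),("end",[-32.5,-65,20]),("fork",[27,9,68]),("fork",[-27,9,68])):
    w=np.array([jig(*q)]); print(n,((top.proj(w)[0]-[310,170]+.5)/.3-.5).round(),((side.proj(w)[0]-[300,240]+.5)/.3-.5+[400,0]).round())
plan([(.4956,-.422,.20,83.46)])
E
```

```text
[ 0.53155752 -0.32628362  0.18380142] [-107.86536569 -214.10962937  183.80142033]
h1 [145. 152.] [548. 170.]
h2 [260. 134.] [602. 235.]
end [274.  92.] [641. 234.]
end [287. 170.] [583. 260.]
fork [194. 107.] [595. 151.]
fork [204. 174.] [547. 171.]
3 [-0.0, -0.001, 0.149, -0.453, -0.236, -0.083] -> [ 0.496 -0.422  0.2  ]
```

View pics/g4.png

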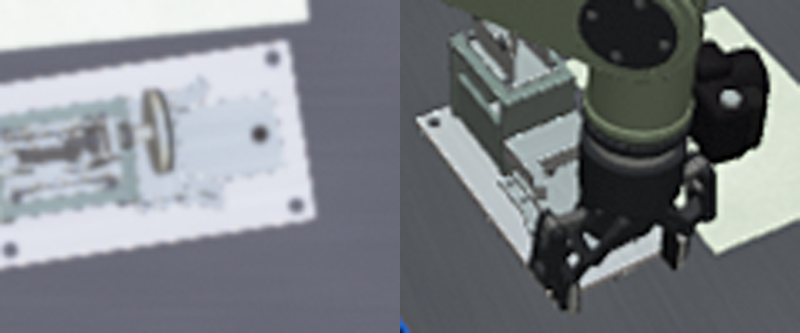

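>>> step_arm(plan=[[[0,0,0.05,-0.15,-0.08,-0.03,1],[0,0,0.1,-0.3,-0.16,-0.06,1],[0,0,0.149,-0.453,-0.236,-0.083,1],[0,0,0.149,-0.453,-0.236,-0.083,1],[0,0,0.149,-0.453,-0.236,-0.083,1]]])

```text
time: 14.27
tool_pos: [0.498, -0.4192, 0.1999]
tool_rot: [-0.001, 0.745, 0.667, 0.001]
contact_force: [0.6, 1.1, -0.8]
opening: 0.0852
grip_force: 0.0
```

```bash
python3 - <<'E'
from plan import *
s=r.observe();print(s["tool_pos"])
plan([(.4956,-.422,.13,83.46),(.4956,-.422,.062,83.46,.018)])
E
```

```text
[ 0.49801143 -0.41923994  0.19991421]
2 [0.0, -0.002, 0.002, -0.016, -0.011, 0.35] -> [ 0.496 -0.422  0.13 ]
4 [0.0, -0.0, 0.0, -0.0, 0.0, 0.34] -> [ 0.496 -0.422  0.062]
```

>>> step_arm(plan=[[[0,0,0,-0.016,-0.011,0.15,1],[0,0,0,-0.016,-0.011,0.3,1],[0,0,0,-0.016,-0.011,0.45,1],[0,0,0,-0.016,-0.011,0.6,1],[0,0,0,-0.016,-0.011,0.69,1]]], force=50)

```text
time: 14.68
tool_pos: [0.4946, -0.4166, 0.0572]
tool_rot: [-0.005, 0.744, 0.669, 0.001]
contact_force: [-0.7, 0.3, -1.5]
opening: 0.0851
grip_force: 0.0
```

>>> step_arm(plan=[[[0,0,0,0,0,0,0.8],[0,0,0,0,0,0,0.7],[0,0,0,0,0,0,0.6],[0,0,0,0,0,0,0.5],[0,0,0,0,0,0,0.45]]])

```text
time: 15.1
tool_pos: [0.4965, -0.4216, 0.0634]
tool_rot: [0.0, 0.745, 0.668, 0.001]
contact_force: [0.9, 1.6, 0.1]
opening: 0.0494
grip_force: 53.0
```

>>> step_arm(plan=[[[0,0,0,0,0,0,0.45],[0,0,0,0,0,0,0.45],[0,0,0,0,0,0,0.45]]])

```text
time: 15.35
tool_pos: [0.4965, -0.4217, 0.0633]
tool_rot: [0.0, 0.745, 0.667, 0.001]
contact_force: [1.0, 3.3, 6.6]
opening: 0.0496
grip_force: 53.6
```

```bash
python3 - <<'E'
from plan import *
s=jig(0,-42,0)
plan([(.4965,-.4217,.18,83.46,.03),(s[0],s[1],.18,98.95,.032),(s[0],s[1],.10,98.95,.025)])
E
```

```text
4 [0.001, -0.001, 0.003, 0.001, 0.001, -0.584] -> [ 0.496 -0.422  0.18 ]
5 [0.0, -0.0, -0.09, 0.77, 0.215, 0.001] -> [ 0.557 -0.273  0.18 ]
5 [0.0, -0.0, -0.082, 0.663, 0.292, 0.0] -> [ 0.611 -0.139  0.18 ]
4 [0.0, 0.0, -0.0, -0.0, -0.001, 0.4] -> [ 0.611 -0.139  0.1  ]
```

>>> step_arm(plan=[[[0,0,0,0,0,-0.08,0.45],[0,0,0,0,0,-0.2,0.45],[0,0,0,0,0,-0.34,0.45],[0,0,0,0,0,-0.48,0.45],[0,0,0,0,0,-0.584,0.45]]])

```text
time: 15.77
tool_pos: [0.4946, -0.4218, 0.179]
tool_rot: [-0.001, 0.745, 0.667, 0.0]
contact_force: [0.7, -0.6, -4.0]
opening: 0.0496
grip_force: 53.6
```

>>> step_arm(plan=[[[0,0,-0.018,0.15,0.04,0,0.45],[0,0,-0.036,0.31,0.085,0,0.45],[0,0,-0.054,0.46,0.13,0,0.45],[0,0,-0.072,0.62,0.17,0,0.45],[0,0,-0.09,0.77,0.215,0,0.45]]])

```text
time: 16.18
tool_pos: [0.5535, -0.2713, 0.1767]
tool_rot: [-0.003, 0.695, 0.719, 0.0]
contact_force: [0.1, -0.1, -5.3]
opening: 0.0497
grip_force: 53.5
```

>>> step_arm(plan=[[[0,0,-0.018,0.15,0.065,0,0.45],[0,0,-0.036,0.3,0.13,0,0.45],[0,0,-0.054,0.43,0.19,0,0.45],[0,0,-0.07,0.55,0.245,0,0.45],[0,0,-0.082,0.663,0.292,0,0.45]]])

```text
time: 16.6
tool_pos: [0.6081, -0.1371, 0.1771]
tool_rot: [-0.003, 0.647, 0.762, 0.0]
contact_force: [-0.2, -0.2, -5.8]
opening: 0.0497
grip_force: 53.6
```

>>> step_arm(plan=[[[0,0,0,0,0,0,0.45],[0,0,0,0,0,0.1,0.45],[0,0,0,0,0,0.22,0.45],[0,0,0,0,0,0.34,0.45],[0,0,0,0,0,0.4,0.45]]])

```text
time: 17.02
tool_pos: [0.6052, -0.1378, 0.094]
tool_rot: [-0.005, 0.648, 0.762, -0.001]
contact_force: [-1.9, 0.3, -5.7]
opening: 0.0494
grip_force: 53.4
```

>>> step_arm(plan=[[[0,0,0,0,0,0,0.45],[0,0,0,0,0,0,0.45]]])

```text
time: 17.18
tool_pos: [0.6076, -0.1385, 0.0975]
tool_rot: [-0.003, 0.648, 0.761, 0.0]
contact_force: [-0.9, -0.1, -4.6]
opening: 0.0493
grip_force: 53.4
```

```bash
python3 - <<'E'
from pe import *
s=r.observe(); print(injig(s["tool_pos"]),s["contact_force"],np.array2string(quat(s["tool_rot"]).as_matrix(),precision=4))
a=viewer.camera("top"); b=viewer.camera("side")
f=lambda x,s:cv2.resize(x,s,interpolation=cv2.INTER_CUBIC)
cv2.imwrite("pics/g5.png",np.hstack([f(a[170:270,310:430],(400,333)),f(b[240:340,300:420],(400,333))]))
s=jig(0,-42,0)
plan([(s[0],s[1],.0855,98.95,.01)])
E
```

```text
[ -3.51895245 -40.48175069  97.52525741] [-0.92712144 -0.07196526 -4.61457798] [[-0.1597  0.9872 -0.0037]
 [ 0.9872  0.1597  0.004 ]
 [ 0.0045 -0.003  -1.    ]]
2 [0.002, -0.001, 0.003, -0.002, 0.006, 0.075] -> [ 0.611 -0.139  0.086]
```

View pics/g5.png

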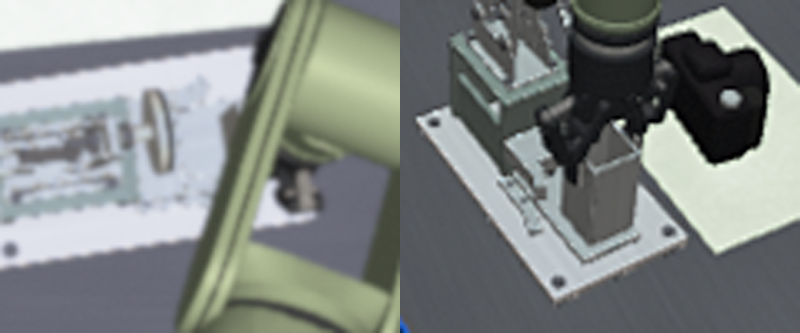

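>>> step_arm(plan=[[[0.001,-0.001,0.003,0,0.006,0.02,0.45],[0.001,-0.001,0.003,0,0.006,0.04,0.45],[0.002,-0.001,0.003,0,0.006,0.058,0.45],[0.002,-0.001,0.003,0,0.006,0.062,0.45],[0.002,-0.001,0.003,0,0.006,0.062,0.45]]])

```text
time: 17.7
tool_pos: [0.6096, -0.138, 0.086]
tool_rot: [-0.002, 0.65, 0.76, -0.001]
contact_force: [-0.4, -0.3, -5.6]
opening: 0.0493
grip_force: 53.6
```

```bash
python3 - <<'E'
from pe import *
s=r.observe(); print(injig(s["tool_pos"]),s["contact_force"],np.array2string(quat(s["tool_rot"]).as_matrix(),precision=4))
s=jig(0,-10,0)
plan([(s[0],s[1],.0855,98.95,.008)])
E
```

```text
[ -1.4849764  -40.2670147   86.00672455] [-0.41663225 -0.26150331 -5.64224745] [[-0.1556  0.9878 -0.0044]
 [ 0.9878  0.1556  0.0014]
 [ 0.0021 -0.0041 -1.    ]]
4 [-0.003, -0.001, 0.0, 0.151, 0.007, 0.003] -> [ 0.606 -0.108  0.086]
```

>>> step_arm(plan=[[[-0.002,0,0,0.02,0.007,0,0.45],[-0.002,0,0,0.06,0.007,0,0.45],[-0.002,0,0,0.1,0.007,0,0.45],[-0.002,0,0,0.13,0.007,0,0.45],[-0.002,0,0,0.15,0.007,0,0.45]]])

```text
time: 18.12
tool_pos: [0.6064, -0.1068, 0.0866]
tool_rot: [-0.001, 0.649, 0.76, 0.001]
contact_force: [-0.1, 0.2, -4.2]
opening: 0.0491
grip_force: 53.6
```

>>> step_arm(plan=[[[0,0,0,0.005,0,0,0.45],[0,0,0,0.01,0,0,0.45],[0,0,0,0.015,0,0,0.45],[0,0,0,0.02,0,0,0.45],[0,0,0,0.02,0,0,0.45]]])

```text
time: 18.53
tool_pos: [0.6061, -0.1045, 0.0866]
tool_rot: [-0.001, 0.65, 0.76, 0.001]
contact_force: [0.1, 0.1, -4.4]
opening: 0.0494
grip_force: 53.6
```

```bash
python3 - <<'E'
from pe import *
s=r.observe(); print(injig(s["tool_pos"]),s["contact_force"],s["torque"],np.array2string(quat(s["tool_rot"]).as_matrix(),precision=4))
s=jig(0,0,0)
plan([(s[0],s[1],.0855,98.95,.008)])
E
```

```text
[ 0.28929284 -6.58652428 86.56440704] [ 0.07908519  0.11813006 -4.42555517] [-0.04607874  0.01218103  0.00112415] [[-1.5538e-01  9.8786e-01 -2.5151e-04]
 [ 9.8785e-01  1.5538e-01  1.5576e-03]
 [ 1.5778e-03 -6.4363e-06 -1.0000e+00]]
1 [-0.0, -0.001, -0.0, 0.033, -0.001, 0.005] -> [ 0.605 -0.098  0.086]
```

>>> step_arm(plan=[[[0,0,0,0.005,0,0.005,0.45],[0,0,0,0.01,0,0.01,0.45],[0,0,0,0.015,0,0.01,0.45],[0,0,0,0.02,0,0.01,0.45],[0,0,0,0.022,0,0.01,0.45]]])

```text
time: 18.95
tool_pos: [0.6053, -0.0999, 0.0845]
tool_rot: [-0.001, 0.65, 0.76, 0.0]
contact_force: [0.4, 0.4, -5.1]
opening: 0.0496
grip_force: 53.6
```

>>> step_arm(plan=[[[0,0,0,0.005,0,0,0.45],[0,0,0,0.01,0,0,0.45],[0,0,0,0.015,0,0,0.45],[0,0,0,0.015,0,0,0.45]]])

```text
time: 19.28
tool_pos: [0.6052, -0.0981, 0.0847]
tool_rot: [0.0, 0.65, 0.76, -0.0]
contact_force: [0.2, -3.5, -5.7]
opening: 0.0496
grip_force: 53.4
```

>>> step_arm(plan=[[[0,0,0,0,0,0.004,0.45],[0,0,0,0,0,0.008,0.45],[0,0,0,0,0,0.01,0.45],[0,0,0,0,0,0.01,0.45]]])

```text
time: 19.62
tool_pos: [0.6056, -0.0981, 0.0834]
tool_rot: [0.001, 0.65, 0.76, 0.0]
contact_force: [-0.4, -4.8, -0.6]
opening: 0.0494
grip_force: 53.9
```

>>> step_arm(plan=[[[0,0,0,0.002,0,0.004,0.45],[0,0,0,0.002,0,0.006,0.45],[0,0,0,0.002,0,0.006,0.45]]])

```text
time: 19.87
tool_pos: [0.6057, -0.0981, 0.0834]
tool_rot: [0.001, 0.65, 0.76, 0.0]
contact_force: [-2.6, -6.5, 3.7]
opening: 0.0495
grip_force: 54.5
```

```bash
python3 - <<'E'
from pe import *
s=r.observe(); print(injig(s["tool_pos"]),s["contact_force"],s["torque"],np.array2string(quat(s["tool_rot"]).as_matrix(),precision=4))
E
```

```text
[ 0.85787786 -0.27127418 83.40651919] [-2.56131831 -6.51068262  3.70523676] [-1.01041346  0.54922084  0.14677238] [[-1.5563e-01  9.8781e-01  1.4115e-03]
 [ 9.8781e-01  1.5564e-01 -9.3661e-04]
 [-1.1449e-03  1.2486e-03 -1.0000e+00]]
```

>>> step_arm(plan=[[[0,0,0,-0.004,0,-0.004,0.62],[0,0,0,-0.004,0,-0.004,0.7],[0,0,0,-0.004,0,-0.004,0.8],[0,0,0,-0.004,0,-0.006,0.9],[0,0,0,-0.004,0,-0.01,1]]])

```text
time: 20.28
tool_pos: [0.605, -0.0969, 0.0833]
tool_rot: [-0.001, 0.65, 0.76, 0.001]
contact_force: [-0.1, 0.2, -0.7]
opening: 0.0852
grip_force: 0.0
```

>>> step_arm(plan=[[[0,0,0,0,0,-0.06,1],[0,0,0,0,0,-0.15,1],[0,0,0,-0.02,0,-0.26,1],[0,0,0,-0.05,0,-0.38,1],[0,0,0,-0.1,0,-0.5,1]]])

```text
time: 20.7
tool_pos: [0.608, -0.1165, 0.185]
tool_rot: [-0.001, 0.649, 0.76, 0.001]
contact_force: [0.4, -0.7, -0.2]
opening: 0.0857
grip_force: 0.0
```

>>> step_arm(plan=[[[0,0,0,-0.2,-0.1,-0.05,1],[0,0,0,-0.3,-0.3,-0.1,1],[0,0,0,-0.3,-0.5,-0.15,1],[0,0,0,-0.3,-0.7,-0.2,1],[0,0,0,-0.3,-0.8,-0.2,1]]])

```text
time: 21.12
tool_pos: [0.4575, -0.2028, 0.2258]
tool_rot: [0.001, 0.65, 0.76, 0.0]
contact_force: [0.6, 0.2, -0.2]
opening: 0.0854
grip_force: 0.0
```

```bash
python3 - <<'E'
from pe import *
s=r.observe(); print(s["tool_pos"],injig(s["tool_pos"]))
a=viewer.camera("top"); b=viewer.camera("side"); cv2.imwrite("pics/top6.png",a); cv2.imwrite("pics/side6.png",b)
f=lambda x,s:cv2.resize(x,s,interpolation=cv2.INTER_CUBIC)
cv2.imwrite("pics/g6.png",np.hstack([f(a[170:270,260:380],(400,333)),f(b[195:315,290:434],(400,333))]))
for n,q in(("t",[25,25,120]),("t",[-25,25,120]),("t",[-25,-25,120]),("t",[25,-25,120]),("tip",[0,152+122*np.sin(1.25),155+122*np.cos(1.25)])):
    w=np.array([jig(*q)]); print(n,((top.proj(w)[0]-[260,170]+.5)/.3-.5).round(),((side.proj(w)[0]-[290,195]+.5)/.36-.5+[400,0]).round())
plan([(*jig(-160,0,0)[:2],.25,98.95),(*jig(-160,245,0)[:2],.25,98.95),(*jig(0,246.9,0)[:2],.25,98.95),(*jig(0,246.9,0)[:2],.1685,98.95,.015)])
E
```

```text
[ 0.4575314  -0.20275091  0.22584867] [-161.77188948  -80.56457086  225.84866506]
t [348. 106.] [583. 210.]
t [358. 170.] [546. 226.]
t [423. 161.] [570. 254.]
t [413.  96.] [608. 237.]
tip [ 29. 181.] [459.  53.]
3 [0.0, -0.0, -0.002, 0.399, 0.011, -0.126] -> [ 0.447 -0.123  0.25 ]
5 [0.0, -0.0, -0.0, 1.0, 0.0, 0.001] -> [0.416 0.075 0.25 ]
2 [0.0, -0.0, -0.0, 0.225, 0.0, -0.0] -> [0.409 0.119 0.25 ]
5 [0.0, -0.0, -0.0, 0.01, 0.8, -0.0] -> [0.566 0.146 0.25 ]
5 [0.0, -0.0, -0.0, -0.001, 0.0, 0.375] -> [0.566 0.146 0.175]
1 [0.0, -0.0, -0.0, 0.0, 0.0, 0.032] -> [0.566 0.146 0.168]
```

View pics/g6.png

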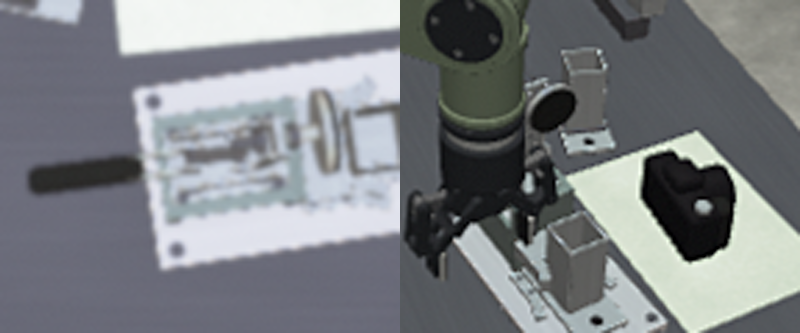

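>>> step_arm(plan=[[[0,0,0,0.13,0.004,-0.04,0.6],[0,0,0,0.26,0.008,-0.08,0.6],[0,0,0,0.4,0.011,-0.126,0.6],[0,0,0,0.6,0.011,-0.126,0.6],[0,0,0,0.8,0.011,-0.126,0.6]]], force=20)

```text
time: 21.63
tool_pos: [0.4378, -0.042, 0.2503]
tool_rot: [0.001, 0.65, 0.76, 0.002]
contact_force: [0.3, 1.2, -0.0]
opening: 0.0511
grip_force: 0.0
```

>>> step_arm(plan=[[[0,0,0,0.2,0,0,0.6],[0,0,0,0.4,0,0,0.6],[0,0,0,0.6,0,0,0.6],[0,0,0,0.75,0,0,0.6],[0,0,0,0.83,0,0,0.6]]])

```text
time: 22.05
tool_pos: [0.4105, 0.1246, 0.2498]
tool_rot: [-0.001, 0.648, 0.761, 0.002]
contact_force: [-0.1, -0.1, 0.4]
opening: 0.0514
grip_force: 0.0
```

>>> step_arm(plan=[[[0,0,0,0,0.16,0,0.6],[0,0,0,0,0.34,0,0.6],[0,0,0,0,0.52,0,0.6],[0,0,0,0,0.7,0,0.6],[0,0,0,0,0.8,0,0.6]]])

```text
time: 22.47
tool_pos: [0.5727, 0.1472, 0.2493]
tool_rot: [0.0, 0.649, 0.76, 0.002]
contact_force: [0.2, 0.2, 0.2]
opening: 0.0513
grip_force: 0.0
```

>>> step_arm(plan=[[[0,0,0,0,0,0,0.6],[0,0,0,0,0,0,0.6],[0,0,0,0,0,0,0.6]]])

```text
time: 22.72
tool_pos: [0.5684, 0.1461, 0.2488]
tool_rot: [-0.001, 0.65, 0.76, 0.0]
contact_force: [0.5, 0.7, -0.3]
opening: 0.0513
grip_force: 0.0
```

```bash
python3 - <<'E'
from pe import *
s=r.observe(); print(s["tool_pos"],injig(s["tool_pos"]),s["opening"])
plan([(*jig(0,246.9,0)[:2],.1685,98.95,.018)])
E
```

```text
[0.56842017 0.14613623 0.24877755] [  2.04399236 246.8234492  248.77755226] 0.05127205252219664
5 [-0.001, -0.001, 0.0, -0.0, -0.01, 0.401] -> [0.566 0.146 0.168]
```

>>> step_arm(plan=[[[0,0,0,0,-0.01,0.08,0.6],[0,0,0,0,-0.01,0.18,0.6],[0,0,0,0,-0.01,0.28,0.6],[0,0,0,0,-0.01,0.36,0.6],[0,0,0,0,-0.01,0.4,0.6]]])

```text
time: 23.13
tool_pos: [0.5643, 0.1454, 0.1669]
tool_rot: [-0.002, 0.65, 0.76, -0.001]
contact_force: [0.1, -0.9, -0.2]
opening: 0.0513
grip_force: 0.0
```

>>> step_arm(plan=[[[0,0,0,0,0,0,0.5],[0,0,0,0,0,0,0.4],[0,0,0,0,0,0,0.3],[0,0,0,0,0,0,0.15],[0,0,0,0,0,0,0.1]]])

```text
time: 23.55
tool_pos: [0.5663, 0.1455, 0.1704]
tool_rot: [-0.001, 0.65, 0.76, 0.0]
contact_force: [-5.6, -0.0, 3.2]
opening: 0.0195
grip_force: 26.0
```

>>> step_arm(plan=[[[0,0,0,0,0,0,0.1],[0,0,0,0,0,0,0.1]]])

```text
time: 23.72
tool_pos: [0.5663, 0.1455, 0.1704]
tool_rot: [-0.001, 0.65, 0.76, 0.0]
contact_force: [-4.6, -0.1, 3.2]
opening: 0.0193
grip_force: 26.0
```

```bash
python3 - <<'E'
from pe import *
s=r.observe(); p=injig(s["tool_pos"]); print(p,s["contact_force"],s["opening"],s["grip_force"],s["tool_rot"])
# arc: rel shifts from here, theta via grasp point (19 mm above TCP)
th0=np.arctan2(p[1]-152,p[2]+19-155); R0=np.hypot(p[1]-152,p[2]+19-155); print(th0,R0)
for t in np.r_[np.linspace(th0,0,21)[1:],-.03]:
    y=152+R0*np.sin(t); z=155+R0*np.cos(t)-19; print(round(t,3),round((y-p[1])/200,3),round(-(z-p[2])/200,3))
E
```

```text
[-1.81634613e-01  2.46570012e+02  1.70397746e+02] [-4.58431285 -0.12657257  3.18251052] 0.019317181337814064 25.967629551887512 [-9.48576081e-04  6.49682138e-01  7.60205375e-01  8.03891191e-05]
1.2219445354870966 100.63146709105862
1.161 -0.011 -0.029
1.1 -0.024 -0.056
1.039 -0.039 -0.083
0.978 -0.056 -0.109
0.916 -0.074 -0.134
0.855 -0.093 -0.158
0.794 -0.114 -0.181
0.733 -0.136 -0.202
0.672 -0.16 -0.222
0.611 -0.184 -0.24
0.55 -0.21 -0.257
0.489 -0.237 -0.272
0.428 -0.264 -0.286
0.367 -0.293 -0.298
0.305 -0.322 -0.308
0.244 -0.351 -0.316
0.183 -0.381 -0.323
0.122 -0.412 -0.327
0.061 -0.442 -0.33
0.0 -0.473 -0.331
-0.03 -0.488 -0.331
```

>>> step_arm(plan=[[[0,0,0,-0.011,0,-0.029,0.1],[0,0,0,-0.024,0,-0.056,0.1],[0,0,0,-0.039,0,-0.083,0.1],[0,0,0,-0.056,0,-0.109,0.1],[0,0,0,-0.074,0,-0.134,0.1]]])

```text
time: 24.13
tool_pos: [0.5686, 0.1308, 0.1962]
tool_rot: [-0.001, 0.65, 0.76, 0.0]
contact_force: [-4.7, 1.8, -3.0]
opening: 0.0195
grip_force: 25.8
```

>>> step_arm(plan=[[[0,0,0,-0.019,0,-0.024,0.1],[0,0,0,-0.04,0,-0.047,0.1],[0,0,0,-0.062,0,-0.068,0.1],[0,0,0,-0.086,0,-0.088,0.1],[0,0,0,-0.11,0,-0.106,0.1]]])

```text
time: 24.55
tool_pos: [0.572, 0.1084, 0.2171]
tool_rot: [-0.001, 0.65, 0.76, -0.0]
contact_force: [-4.8, 1.0, -4.1]
opening: 0.0197
grip_force: 26.8
```

>>> step_arm(plan=[[[0,0,0,-0.026,0,-0.017,0.1],[0,0,0,-0.053,0,-0.032,0.1],[0,0,0,-0.08,0,-0.046,0.1],[0,0,0,-0.109,0,-0.058,0.1],[0,0,0,-0.138,0,-0.068,0.1]]])

```text
time: 24.97
tool_pos: [0.5763, 0.0811, 0.2306]
tool_rot: [-0.001, 0.65, 0.76, -0.0]
contact_force: [-4.8, 2.3, -3.6]
opening: 0.0198
grip_force: 27.5
```

```bash
python3 - <<'E'
from pe import *
s=r.observe(); p=injig(s["tool_pos"]); print(p,s["contact_force"],s["opening"],s["grip_force"])
print(np.arctan2(p[1]-152,p[2]+19-155),np.hypot(p[1]-152,p[2]+19-155))
E
```

```text
[ -0.26513986 181.36288165 230.60876986] [-4.83185182  2.26725398 -3.55779989] 0.01981778958846156 27.54947304725647
0.3009350748796302 99.06057819667566
```

Following well; finish the swing, slightly past upright to reach the stop.

>>> step_arm(plan=[[[0,0,0,-0.029,0,-0.008,0.1],[0,0,0,-0.059,0,-0.015,0.1],[0,0,0,-0.09,0,-0.019,0.1],[0,0,0,-0.12,0,-0.022,0.1],[0,0,0,-0.151,0,-0.023,0.1]]])

```text
time: 25.38
tool_pos: [0.5809, 0.052, 0.2353]
tool_rot: [-0.002, 0.65, 0.76, 0.0]
contact_force: [-5.9, 5.7, -2.8]
opening: 0.0197
grip_force: 28.1
```

>>> step_arm(plan=[[[0,0,0,-0.008,0,0,0.1],[0,0,0,-0.015,0,0,0.1],[0,0,0,-0.02,0,0,0.1],[0,0,0,-0.02,0,0,0.1]]])

```text
time: 25.72
tool_pos: [0.5815, 0.0479, 0.2353]
tool_rot: [-0.002, 0.65, 0.76, 0.0]
contact_force: [-5.7, 3.9, -2.8]
opening: 0.0198
grip_force: 28.2
```

```bash
python3 - <<'E'
from pe import *
s=r.observe(); p=injig(s["tool_pos"]); print(p,s["contact_force"],s["opening"],s["grip_force"])
print(np.arctan2(p[1]-152,p[2]+19-155),np.hypot(p[1]-152,p[2]+19-155))
E
```

```text
[ -0.32881004 147.76153185 235.25707857] [-5.68531076  3.87797856 -2.75321892] 0.019760459103029118 28.17865401506424
-0.042675996572309666 99.34753272823066
```

>>> step_arm(plan=[[[0,0,0,-0.005,0,0,0.1],[0,0,0,-0.01,0,0,0.1],[0,0,0,-0.015,0,0,0.1],[0,0,0,-0.015,0,0,0.1]]])

```text
time: 26.05
tool_pos: [0.582, 0.045, 0.2352]
tool_rot: [-0.002, 0.65, 0.76, 0.0]
contact_force: [-6.4, 2.9, -2.3]
opening: 0.0195
grip_force: 28.1
```

>>> step_arm(plan=[[[0,0,0,-0.005,0,0,0.1],[0,0,0,-0.01,0,0,0.1],[0,0,0,-0.01,0,0,0.1]]])

```text
time: 26.3
tool_pos: [0.5821, 0.0438, 0.2351]
tool_rot: [-0.002, 0.65, 0.76, 0.001]
contact_force: [-5.5, 4.5, -1.7]
opening: 0.0198
grip_force: 28.1
```

>>> step_arm(plan=[[[0,0,0,-0.01,0,0,0.1],[0,0,0,-0.015,0,0,0.1],[0,0,0,-0.02,0,0,0.1],[0,0,0,-0.02,0,0,0.1]]])

```text
time: 26.63
tool_pos: [0.5822, 0.0437, 0.235]
tool_rot: [-0.005, 0.649, 0.761, 0.003]
contact_force: [-7.2, 14.7, -0.5]
opening: 0.0196
grip_force: 28.2
```

```bash
python3 - <<'E'
from pe import *
s=r.observe(); p=injig(s["tool_pos"]); print(p,s["contact_force"],s["torque"],s["opening"],s["grip_force"])
a=viewer.camera("side"); cv2.imwrite("pics/side7.png",a)
# grip (black) pixels in side image vs prediction of handle for th
for t in(0,.1):
  for L in(37,122): print(t,L,side.proj(np.array([jig(0,152+L*np.sin(t),155+L*np.cos(t))]))[0].round(1))
# pad predicted: disc centre closed around (0,0,~127)
E
```

```text
[ -0.32881893 143.46554446 235.02435592] [-7.21736592 14.6628866  -0.49443012] [ 2.1479918   0.92642515 -0.14497753] 0.019635749090955147 28.173080384731293
0 37 [328.3 232.7]
0 122 [328.6 211.2]
0.1 37 [327.7 232.1]
0.1 122 [326.6 209.3]
```

>>> step_arm(plan=[[[0,0,0,0.01,0,0,0.1],[0,0,0,0.012,0,0,0.3],[0,0,0,0.012,0,0,0.5],[0,0,0,0.012,0,0,0.7],[0,0,0,0.012,0,0,0.7]]])

```text
time: 27.1
tool_pos: [0.5846, 0.0403, 0.2363]
tool_rot: [0.001, 0.65, 0.76, 0.001]
contact_force: [0.1, -0.8, 0.9]
opening: 0.0593
grip_force: 0.0
```

>>> step_arm(plan=[[[0,0,0,0,0,-0.06,0.7],[0,0,0,0,0,-0.16,0.7],[0,0,0,0,0,-0.28,0.7],[0,0,0,0,0,-0.4,0.7],[0,0,0,0,0,-0.45,0.7]]])

```text
time: 27.52
tool_pos: [0.5854, 0.0406, 0.3305]
tool_rot: [0.003, 0.65, 0.76, 0.003]
contact_force: [1.1, -0.5, 0.5]
opening: 0.0601
grip_force: 0.0
```

>>> step_arm(plan=[[[0,0,0,0.18,-0.05,0,0.7],[0,0,0,0.36,-0.2,0,0.7],[0,0,0,0.5,-0.35,0,0.7],[0,0,0,0.6,-0.5,0,0.7],[0,0,0,0.7,-0.6,0,0.7]]])

```text
time: 27.93
tool_pos: [0.4403, 0.1617, 0.3254]
tool_rot: [-0.001, 0.65, 0.76, 0.0]
contact_force: [-0.6, 0.4, 0.3]
opening: 0.0598
grip_force: 0.0
```

>>> step_arm(plan=[[[0,0,0,0.15,-0.15,0,0.7],[0,0,0,0.3,-0.3,0,0.7],[0,0,0,0.4,-0.4,0,0.7],[0,0,0,0.4,-0.4,0,0.7]]])

```text
time: 28.27
tool_pos: [0.3479, 0.2298, 0.3259]
tool_rot: [-0.001, 0.648, 0.762, 0.001]
contact_force: [-0.7, 0.7, -0.4]
opening: 0.0597
grip_force: 0.0
```

```bash
python3 - <<'E'
from pe import *
s=r.observe(); print(s["tool_pos"],s["contact_force"],s["opening"])
a=viewer.camera("top"); b=viewer.camera("side"); cv2.imwrite("pics/top8.png",a); cv2.imwrite("pics/side8.png",b)
def dark(im,box,t=60):
    x0,y0,x1,y1=box; m=(im[y0:y1,x0:x1].max(2)<t).astype(np.uint8)
    n,l,st,c=cv2.connectedComponentsWithStats(m)
    for i in range(1,n):
        if st[i,4]>12: print("  blob",(st[i,:4]+[x0,y0,0,0]).tolist(),st[i,4],(c[i]+[x0,y0]).round(1))
print("top");dark(a,(255,185,410,250),75); print("side");dark(b,(300,195,360,300),50)
for t in(0,.1,.2):
  for L in(37,122):
    w=np.array([jig(0,152+L*np.sin(t),155+L*np.cos(t))]); print(t,L,top.proj(w)[0].round(1),side.proj(w)[0].round(1))
# rear plate hole at home
w=np.array([jig(0,-48,20)]); u=top.proj(w)[0]; print("hole pred",u.round(1)); dark(a,(int(u[0])-8,int(u[1])-8,int(u[0])+9,int(u[1])+9),130)
# changes elsewhere
for n,o,m in(("top",cv2.imread("pics/top4.png"),a),("side",cv2.imread("pics/side6.png"),b)):
    d=(cv2.absdiff(o,m).max(2)>40).astype(np.uint8); k,l,st,c=cv2.connectedComponentsWithStats(d)
    print(n,[st[i].tolist() for i in range(1,k) if st[i,4]>15])
E
```

```text
[0.34786016 0.22975645 0.32594837] [-0.7344818   0.70286004 -0.35759088] 0.059678495455053354
top
  blob [313, 211, 8, 10] 68 [316.7 215.7]
side
  blob [322, 201, 7, 6] 22 [325.7 203.4]
  blob [305, 203, 6, 8] 18 [307.1 207. ]
  blob [325, 211, 8, 24] 152 [328.5 222.1]
0 37 [316.6 216.7] [328.3 232.7]
0 122 [317.2 214.1] [328.6 211.2]
0.1 37 [315.1 217. ] [327.7 232.1]
0.1 122 [311.7 214.9] [326.6 209.3]
0.2 37 [313.6 217.2] [327.2 231.6]
0.2 122 [306.3 215.8] [324.6 207.8]
hole pred [387.6 210. ]
top [[352, 197, 10, 26, 165], [450, 196, 126, 139, 6803], [374, 205, 8, 8, 48], [346, 207, 5, 8, 17], [363, 207, 10, 16, 49], [329, 208, 13, 6, 39], [385, 208, 4, 5, 17], [312, 211, 17, 11, 122], [343, 210, 4, 7, 22], [269, 217, 34, 11, 269], [336, 217, 7, 4, 16], [567, 231, 3, 9, 16], [504, 255, 5, 9, 18], [149, 295, 318, 185, 18152], [386, 301, 119, 179, 10877], [194, 322, 20, 9, 50], [488, 387, 6, 12, 27], [374, 458, 12, 22, 53], [364, 463, 6, 10, 21], [328, 472, 32, 8, 193]]
side [[101, 46, 102, 45, 551], [112, 64, 136, 178, 6950], [0, 72, 110, 90, 4972], [219, 74, 31, 28, 585], [239, 104, 4, 19, 37], [123, 126, 31, 20, 314], [236, 145, 91, 49, 532], [261, 145, 77, 27, 120], [21, 162, 82, 66, 2536], [303, 167, 30, 23, 376], [332, 182, 8, 26, 41], [272, 184, 30, 19, 297], [292, 193, 72, 102, 2492], [132, 220, 30, 22, 339], [116, 223, 9, 5, 22], [304, 223, 21, 12, 111], [154, 225, 24, 41, 305], [86, 226, 36, 33, 402], [124, 259, 29, 13, 80], [132, 267, 11, 6, 21], [157, 267, 6, 14, 36], [100, 269, 17, 5, 29], [128, 270, 27, 31, 326], [93, 275, 39, 29, 559]]
```

```bash
python3 - <<'E'
from pe import *
for f in("top4","top6","top8"):
    g=cv2.imread(f"pics/{f}.png",0); print(f); print(g[204:217,378:402])
E
```

```text
top4
[[210 210 209 209 209 209 209 209 209 209 208 207 208 210 218 223 226 226
  227 226 221 184 136 112]
 [208 208 209 209 208 207 206 207 206 206 207 206 206 208 210 211 221 225
  226 226 220 192 145 115]
 [207 207 207 207 206 207 205 205 202 199 200 201 205 207 204 199 214 223
  225 225 222 205 159 118]
 [206 205 206 206 207 207 206 199 182 167 166 180 197 206 206 203 215 224
  225 225 225 216 170 123]
 [206 206 207 206 206 206 201 178 143 113 112 139 181 203 208 213 222 226
  227 227 227 220 177 126]
 [207 206 207 207 208 207 198 156 104  77  76 105 158 195 209 217 223 227
  227 227 226 220 180 130]
 [207 209 209 209 209 209 198 150  93  70  68  95 150 192 208 215 220 225
  226 227 226 220 185 137]
 [209 209 210 211 210 209 201 162 114  86  86 116 166 197 206 209 210 220
  226 227 227 223 200 153]
 [209 209 210 209 208 209 205 184 155 133 132 157 188 204 206 204 200 215
  225 227 227 226 217 169]
 [208 208 208 208 207 208 206 201 190 179 179 191 203 207 207 206 203 218
  225 227 227 227 221 175]
 [207 207 207 208 208 208 208 207 205 203 203 205 207 207 207 208 213 221
  225 226 2
[... 2156 characters left out ...]
15 136 169 196 206 207 208 209 203 153 114 151 193 208 216 221 225
  227 227 226 221 185 138]
 [133 148 168 190 203 206 207 207 206 191 147 127 166 197 207 210 211 221
  226 227 227 223 200 153]
 [174 185 193 199 203 206 206 205 202 181 154 161 188 204 208 205 200 216
  225 227 228 227 217 169]
 [188 193 191 196 204 206 206 207 204 191 183 192 204 207 208 205 202 218
  225 227 227 227 220 176]
 [192 192 190 198 205 208 208 208 207 205 204 206 207 208 208 208 212 222
  225 226 226 226 220 175]
 [203 203 203 205 208 209 209 209 209 208 208 208 209 209 209 209 216 223
  226 227 226 227 220 175]
 [209 209 210 209 209 210 211 211 210 208 208 209 208 209 209 211 217 223
  226 227 226 225 220 182]]
```

```bash
python3 -c "
from cell import r
print(r.sign_off())"
```

```text
the job is handed in; nothing more can be done
None
```

I handed the job in at about 28 s: plate home against the end stop, tube upright in the fork against its back, clamp closed and released. That rests on contact forces and camera checks; the verdict wasn't shown. My first plate grasp missed and touched it, but it didn't move.

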